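Hang the dipper on a swinging drop hook

TASK

Pick up the steel dipper and, with it in hand, steady the swinging drop hook with one gentle touch from outside the hook until it is still. Then hang the dipper on the hook by its hoop, and before letting go pull it down in the hook with about 4 newtons for a second to be sure that it has caught; never load or bang the hook with more than 8 newtons. Leave the dipper hanging upright and still, and the two glass jugs and the steel bowl where they are.

Things in the scene. Friction and masses are not known exactly. Their poses are not given: they have to be found in the camera images.
- dipper: The loose dipper: plain steel cup 82 mm across, 68 mm high, about 0.18 kg, with a straight level side handle and a rigid hoop of 7 mm round bar standing over its mouth. Origin at its underside, below hoop_top and its centre of mass. Axes: z up, +x from the handle towards the cup
- dipper_grip (a point): Middle of the dipper's handle bar, the place to grasp: 55 mm above the underside, 90 mm along the dipper's -x from its origin. Axes as the dipper's: the bar runs along x, is 12 mm thick along y and 20 mm tall, and ends 28 mm from here along -x; the cup's wall begins 52 mm away along +x
- hoop_top (a point): Middle (bar centre) of the top of the dipper's hoop: 90 mm along the dipper's +x and 79 mm up from dipper_grip, 134 mm above the underside. The top bar is 7 mm thick, straight along y for 24 mm; the hoop then slopes down to two legs at y = +-40 mm. Open below it for 60 mm. Axes as the dipper's
- stand: The fixed stand with the drop hook. Origin on the counter straight below hook_pivot, axes as hook_pivot. Its 22 mm post stands 190 mm along +x; from there a 22 mm wide arm runs over the pivot (18 to 34 mm above it), ending 10 mm beyond it. Drip tray 170 x 190 mm, 18 mm high, below the hook
- hook_pivot (a point): Axle of the drop hook, under the end of the stand's arm, 372 mm up; fixed. Axes: z up, axle along y, -x the side of the hook's upturned tip (roughly the robot's side). The hook is of 8 mm round steel, throat 16 mm wide inside. Shank: middle 12 mm to +x of the seat, straight up to 56 mm above it, then bowed back under the pivot and into a 13 mm sleeve
- hook_seat (a point): Nominal place of the hung hoop bar's centre: 122.5 mm below the pivot at plumb; swings with the hook. The real seat is up to 8 mm higher or lower, differently each time and not measured (the shank is set by hand in its sleeve): feel for it. Axes are the hook's: x across the throat, y along the hung bar. A hung dipper pressed down by the handle yields about 0.2 mm per newton
- hook (a joint): Swing of the hook (0.13 kg), rad: 0 = plumb, its rest; positive = swung to the stand's -x. Starts 0.3 to 0.5 off plumb, about 1.5 Hz, next to no friction: it does not stop by itself in time; held off plumb it leans back with some 0.1 N. Tip leg: middle 12 mm to -x of the real seat, straight from 4 to 18 mm above it, then a 10 mm ball centred 16 mm to -x and 27.5 mm above. Stops at +-1
- jug_a: Bystander: glass jug 150 mm high, 90 mm across, with a handle; origin at its underside. Leave it
- jug_b: Bystander: a second, like glass jug. Leave it
- bowl: Bystander: steel bowl 130 mm across, 55 mm high; origin at its underside. Leave it
Not all that is in view belongs to the job. What is shaped like the dipper but blue or brown is not meant.

How it is judged:
By the outcome, as a careful person would: the job done as asked, in the order asked, and still so for the second after the job is handed in, with the robot touching nothing.
It also fails if it takes over 72 s, if anything falls off the work surface, if the arm or the gripper's body presses on something with over 40 N, if the wrist force passes 120 N, or if a joint passes its speed limit or range.

ROBOT

A 6-joint arm with a two-finger parallel gripper is mounted at the origin on the work surface. World frame = base frame: x ahead of the robot, y to its left, z up, the work surface at z = 0. Lengths are in mm, angles in rad, forces in N, time in s.
With the tool pointing down it reaches from about 300 to 750 mm from the base axis. Payload 8.5 kg.
Tool frame: the origin (TCP) lies between the finger pads; the fingertips stand 19 mm ahead of it and the grasp point (between the pads) is the TCP; y points along the fingers, x is the direction in which the jaws open and shut, and the axes are right-handed (so a half turn about y gives the same grasp; the last joint's range is limited). The gripper opens to 85 mm and grips with 20 to 120 N. Pads are 22 mm wide; open, the fingers measure 114 mm over their backs; the gripper's body (76 mm by 85 mm) begins 54 mm behind the grasp point. The pads swing forward as they close: fully open they stand 13 mm farther back than shut.
Start: joints at [-1.522, 0.381, 1.297, -0, 1.464, -0.215], TCP at [143.408, -530.956, 250.322] pointing down, gripper open.
Joint ranges: [-3.11, 3.11], [-0.89, 2.33], [0.22, 2.48], [-1.42, 4.56], [0.17, 2.85], [-2.88, 2.88]. Speed limits (rad/s): [2.39, 2.39, 3.14, 3.14, 3.14, 3.14].

INTERFACE

Orientations are given as a unit quaternion [w, x, y, z].
In Python, from workcell import ctrl, viewer, job gives the robot as it stands.
- The arm moves only by the shell command python3 -m jog 'ROWS' [OPENING] [FORCE]. ROWS is JSON, a list of rows, each an object of numbers: "tx", "ty", "tz": the shift along the tool's x, y, z in mm; "rx", "ry", "rz": the turn, a rotation vector about the tool's x, y, z in degrees. A call has 1 to 5 rows; each row is the pose to reach, as a shift and turn from the pose measured when the call began, along the tool's axes at that moment; what a row does not reach only later rows make up. A row lasts 1/10 s, in which the tool goes at most 50 mm and 8.59 degrees, less where a joint would pass 70% of its speed; a pose out of reach is approached as far as the arm can. A call with a gripper value outside its range is refused whole. OPENING is the opening, from -1 (shut) to 1 (fully open), set as the call begins (- or left out, the last holds). The fingers move at their own pace and stop on an object; FORCE is the grip in N (left out, the last holds). Time passes only in rows, so rows that repeat a pose let the fingers close. It gives the time, the measured TCP pose, the force and the opening at its end, in the units of the state.
- ctrl.read_state(): the state, without advancing time (a new reading comes with each control period).
- viewer.capture(name): name is "scene" or "top" or "wrist"; returns the picture (480x640x3 uint8, blue, green, red); there is no depth.
- viewer.camera_info(name): a dict with "fx", "fy", "cx", "cy" (pixels), "R" (3x3) and "t" (3): a world point X has camera coordinates R X + t; the wrist camera has in their place "mount" (4x4, takes a point from camera to tool coordinates, whose origin is the TCP and whose axes are the tool frame's). Camera axes: x right, y down, z forward; pixel columns grow to the right and rows downward; lengths in mm; the calibration is good to about 2 mm. The wrist camera is an equidistant fisheye: a pixel r from the principal point sees the ray r / f radians off the axis. A picture is of the moment at which its call begins: read the wrist's pose just before it. camera_info takes no time and is no camera call.
- job.job_done(): hands the job in, once; it reports no verdict.
The state is a dict: "time": time; "joint_positions": joint angles; "qd": joint speeds; "effort": joint torques, N m; "tool_pos": TCP position; "tool_rot": TCP orientation; "force": force on the tool from outside, world axes, zero at the start; "wrist_torque": the same for the moment, N m; "opening": opening from 0.0 (shut) to 1.0 (fully open).
Only numpy, scipy, OpenCV 4.12 (cv2) and the standard library are available. Lean on these libraries where they do the work, as an engineer would, in place of code of your own. Each camera call takes 0.05 s, during which the arm holds its last target.

## Working session

There is one attempt and no reset: what is moved stays moved. The work goes in short steps, Python scripts to look and compute and a shell command to move; the robot and the scene stay as the last step left them, time stands still between calls to the robot, and variables do not carry over. Pictures are saved under pics/ and viewed, and the job is handed in when it is done.

```bash
ls; mkdir -p pics; python3 - <<'E'
from workcell import ctrl, viewer, job
import cv2
s=ctrl.read_state();print(s)
for n in ["scene","top","wrist"]:
    im=viewer.capture(n);cv2.imwrite(f"pics/{n}0.png",im);print(n,viewer.camera_info(n))
E
```

```text
pics
{'time': 0.0, 'joint_positions': array([-1.52229677e+00,  3.81166400e-01,  1.29827350e+00,  2.65284911e-05,
        1.46362835e+00, -2.15322767e-01]), 'qd': array([-0.00143188,  0.00172577,  0.00237937,  0.00043627, -0.00085767,
       -0.00011256]), 'effort': array([-2.82999266e-03, -4.48472106e+01, -2.31281680e+01, -2.73659343e-04,
        4.73557797e-03,  7.48026281e-06]), 'tool_pos': array([ 143.40287645, -530.6862983 ,  249.72336848]), 'tool_rot': array([ 0.56182424, -0.56101549,  0.43022214, -0.42956262]), 'force': array([-0.37897806,  0.30291518, -0.16443455]), 'wrist_torque': array([-0.05156184,  0.03286728, -0.0459911 ]), 'opening': 1.0048691404771113}
scene {'fx': 512.3124355776785, 'fy': 512.3124355776785, 'cx': 320.70093494148045, 'cy': 242.66741984226863, 'R': array([[-0.25457693,  0.96703274,  0.0061854 ],
       [ 0.55370641,  0.15100434, -0.81890592],
       [-0.79284286, -0.20504966, -0.57389445]]), 't': array([ 139.58180451, -131.55760515, 2034.89041217])}
top {'fx': 561.847379854514, 'fy': 561.847379854514, 'cx': 308.7184798677733, 'cy': 238.9368069164707, 'R': array([[-0.06048496, -0.99816304,  0.00348051],
       [-0.97476084,  0.05831544, -0.21550086],
       [ 0.21490202, -0.01642723, -0.97649745]]), 't': array([  41.23188932,  606.8370173 , 1556.97408038])}
wrist {'fx': 371.64829954431775, 'fy': 371.64829954431775, 'cx': 323.54799425796347, 'cy': 240.36946597067637, 'mount': array([[ 9.99999446e-01,  9.81052703e-04,  3.81557750e-04,
         5.19034150e-02],
       [-9.28499438e-05, -2.78856132e-01,  9.60332884e-01,
        -1.25081521e+02],
       [ 1.04853689e-03, -9.60332388e-01, -2.78855887e-01,
         7.07444423e+01],
       [ 0.00000000e+00,  0.00000000e+00,  0.00000000e+00,
         1.00000000e+00]])}
```

View pics/scene0.png

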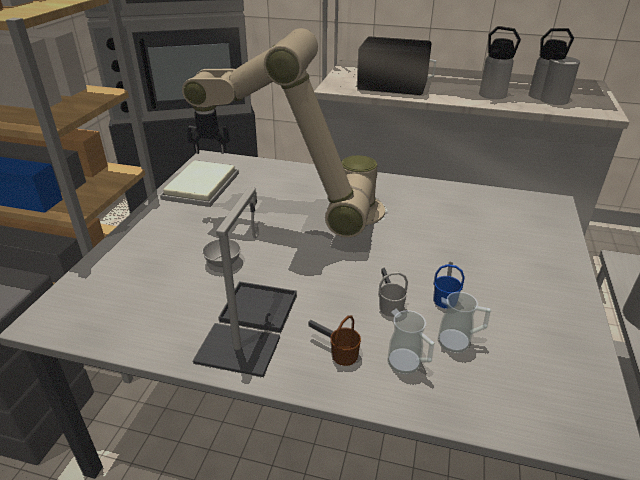

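View pics/top0.png

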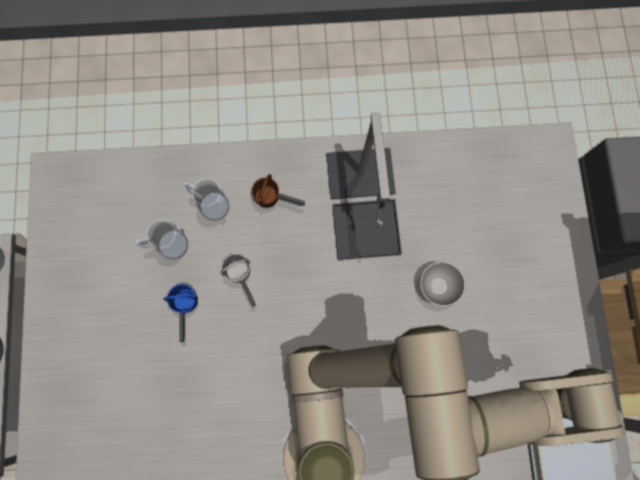

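View pics/wrist0.png

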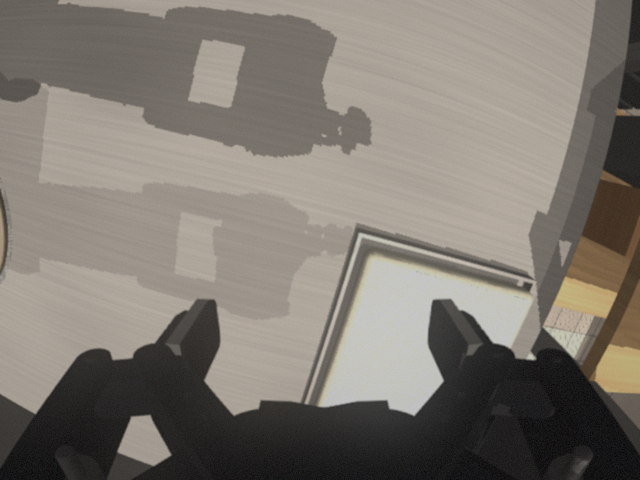

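```bash
cat > h.py <<'E'
import numpy as np, cv2
from scipy.spatial.transform import Rotation as Ro
from workcell import ctrl, viewer, job
def q2R(q): return Ro.from_quat([q[1],q[2],q[3],q[0]]).as_matrix()
CI={n:viewer.camera_info(n) for n in("scene","top","wrist")}
def K(n):
    c=CI[n];return np.array([[c['fx'],0,c['cx']],[0,c['fy'],c['cy']],[0,0,1]])
def proj(n,X):
    c=CI[n];p=(np.atleast_2d(X)@c['R'].T+c['t'])@K(n).T;return p[:,:2]/p[:,2:]
def ray(n,uv):
    c=CI[n];d=c['R'].T@np.linalg.solve(K(n),[uv[0],uv[1],1.]);return -c['R'].T@c['t'],d/np.linalg.norm(d)
def onz(n,uv,z):
    o,d=ray(n,uv);return o+d*(z-o[2])/d[2]
def tri(a,b):
    (o1,d1),(o2,d2)=ray("scene",a),ray("top",b)
    s=np.linalg.lstsq(np.c_[d1,-d2],o2-o1,rcond=None)[0];p,q=o1+s[0]*d1,o2+s[1]*d2
    return (p+q)/2,np.linalg.norm(p-q)
def wproj(X,st):
    R=q2R(st['tool_rot']);M=CI['wrist']['mount'];p=(np.atleast_2d(X)-st['tool_pos'])@R;p=(p-M[:3,3])@M[:3,:3]
    r=np.linalg.norm(p[:,:2],axis=1);th=np.arctan2(r,p[:,2]);c=CI['wrist']
    return np.c_[c['cx']+c['fx']*th*p[:,0]/r,c['cy']+c['fy']*th*p[:,1]/r]
def wray(uv,st):
    R=q2R(st['tool_rot']);M=CI['wrist']['mount'];c=CI['wrist'];v=np.array([uv[0]-c['cx'],uv[1]-c['cy']])/c['fx'];th=np.hypot(*v)
    d=np.r_[v/th*np.sin(th),np.cos(th)];return st['tool_pos']+R@M[:3,3],R@M[:3,:3]@d
E
python3 - <<'E'
from h import *
s=ctrl.read_state();print(q2R(s['tool_rot']).round(3))
t=cv2.imread("pics/top0.png");c=cv2.imread("pics/scene0.png")
def crop(im,x,y,w,h,k,n): cv2.imwrite(n,cv2.resize(im[y:y+h,x:x+w],None,fx=k,fy=k,interpolation=cv2.INTER_CUBIC))
crop(t,210,240,80,75,8,"pics/c1.png");crop(t,320,100,110,170,3.5,"pics/c2.png")
crop(c,180,180,130,190,3.1,"pics/c3.png");crop(c,360,250,100,75,8,"pics/c4.png")
E
```

```text
[[ 0.261 -0.     0.965]
 [-0.965  0.001  0.261]
 [-0.001 -1.     0.   ]]
```

View pics/c1.png

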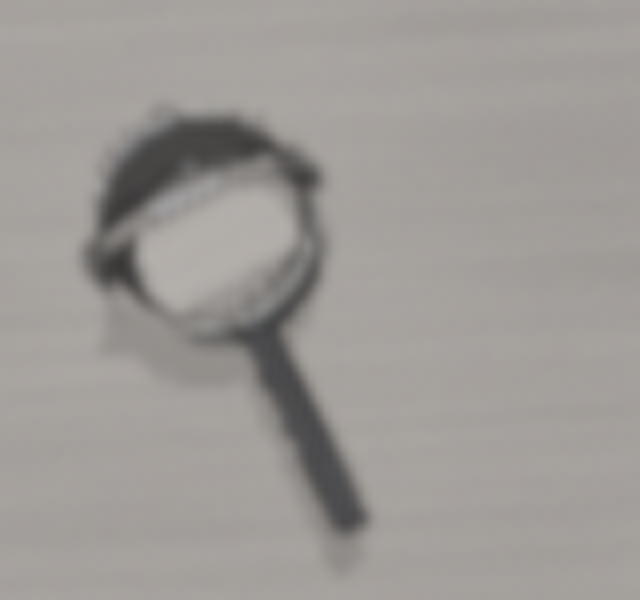

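View pics/c2.png

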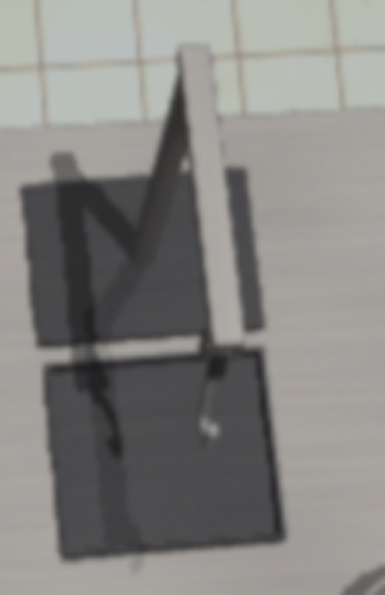

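View pics/c3.png

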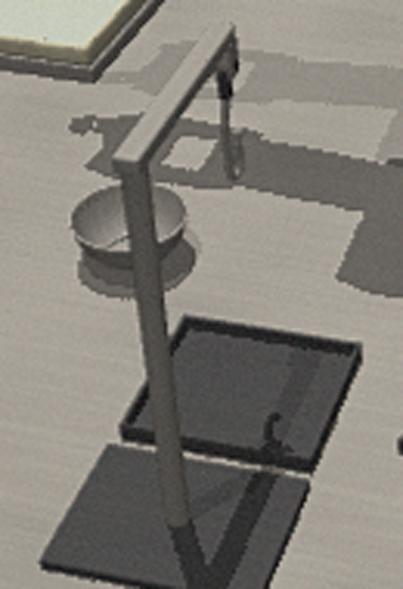

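View pics/c4.png

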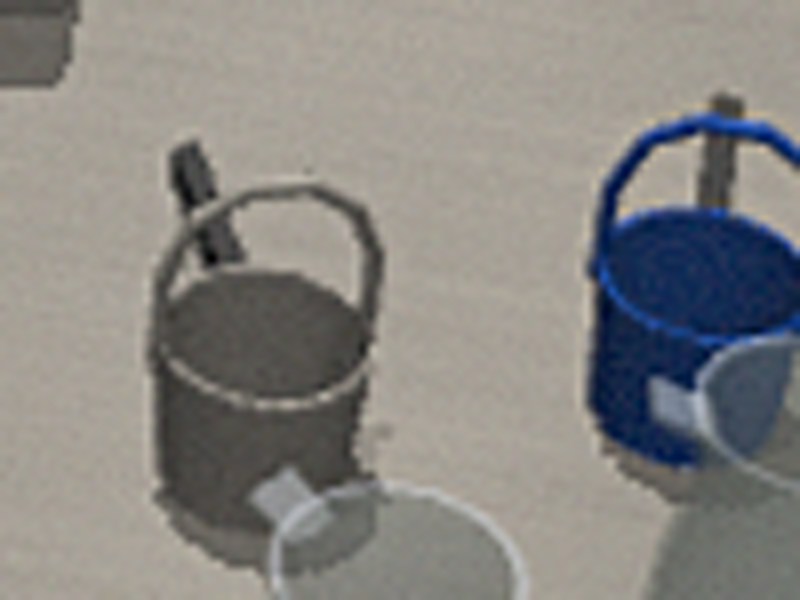

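```bash
python3 - <<'E'
from h import *
t=lambda u,v:(210+u/8,240+v/8)
c=lambda u,v:(360+u/8,250+v/8)
he=onz("top",t(348,522),65);rim=onz("top",t(211,227),68);rs=onz("scene",c(263,340),68);hs=onz("scene",c(185,148),65)
hm=onz("top",t(270,340),65)
print("handle end",he,hs,"rim",rim,rs,"hm",hm)
d=rim-he;print(np.hypot(*d[:2]),np.degrees(np.arctan2(d[1],d[0])),np.degrees(np.arctan2(*(rim-hm)[[1,0]])))
# hoop top bar center
print("hoop",tri(c(300,190),t(180,205)))
T=lambda u,v:(320+u/3.5,100+v/3.5)
S=lambda u,v:(180+u/3.1,180+v/3.1)
# arm top corners z=406, arm end
for p in [(183,45),(210,45),(213,345),(243,345)]: print("arm top",onz("top",T(*p),406))
for p in [(112,155),(140,167),(225,25),(237,38)]: print("arm scene",onz("scene",S(*p),406))
for p in [(45,368),(262,350),(285,538),(62,558)]: print("tray",onz("top",T(*p),18))
for p in [(60,0)]: pass
for p in [(195,316),(362,348),(310,460),(122,428)]: print("tray s",onz("scene",S(*p),18))
E
```

```text
handle end [426.8346096  171.47588063  65.        ] [433.8097686  173.33036956  65.        ] rim [534.32365033 215.80125382  68.        ] [544.97217172 219.93722426  68.        ] hm [492.97178003 196.57785183  65.        ]
116.26965461752258 22.409835349778916 24.932483177634964
hoop (array([531.54738581, 222.58928933, 129.1452707 ]), np.float64(7.1274851268375405))
arm top [ 832.1695003  -159.81310188  406.        ]
arm top [ 831.08447382 -178.21567348  406.        ]
arm top [ 618.65940214 -161.48720885  406.        ]
arm top [ 617.48320544 -181.23597925  406.        ]
arm scene [ 833.47810538 -175.98927134  406.        ]
arm scene [ 842.74798085 -149.6279404   406.        ]
arm scene [ 625.51268379 -166.53057957  406.        ]
arm scene [ 643.72992001 -148.92260735  406.        ]
tray [718.67018077 -75.13777454  18.        ]
tray [ 723.6161081  -263.47213421   18.        ]
tray [ 557.68099709 -267.44381938   18.        ]
tray [551.82850263 -77.85712033  18.        ]
tray s [ 559.43734231 -253.61805473   18.        ]
tray s [562.7515651  -73.26249399  18.        ]
tray s [726.51579479 -73.43692886  18.        ]
tray s [ 732.36484665 -257.84493799   18.        ]
```

```bash
cat >> h.py <<'E'
def Rt(yaw):
    a=np.radians(yaw);z=np.array([np.cos(a),np.sin(a),0]);y=np.array([0,0,-1.]);return np.c_[np.cross(y,z),y,z]
def rows(targets,s=None):
    import json
    s=s or ctrl.read_state();R=q2R(s['tool_rot']);out=[]
    for x,y,z,yaw in targets:
        t=R.T@(np.array([x,y,z])-s['tool_pos']);r=np.degrees(Ro.from_matrix(R.T@Rt(yaw)).as_rotvec())
        out.append(dict(zip(("tx","ty","tz","rx","ry","rz"),[round(float(v),1) for v in (*t,*r)])))
    print(json.dumps(out));return out
def yaw(s):
    R=q2R(s['tool_rot']);return np.degrees(np.arctan2(R[1,2],R[0,2]))
def st():
    s=ctrl.read_state();print("t%.2f"%s['time'],s['tool_pos'].round(1),"yaw %.1f"%yaw(s),"F",s['force'].round(2),"T",s['wrist_torque'].round(3),"op %.3f"%s['opening'],"tilt",(q2R(s['tool_rot'])[:,1]).round(4));return s
def arc(k0,k1,n=24):
    L=[]
    for k in range(k0,k1):
        f=k/n;a=np.radians(-74.9+f*(21.8+74.9));r=550+f*(485-550);L.append((r*np.cos(a),r*np.sin(a),250,15.1+f*(203.5-15.1)))
    return L
E
for k in 1; do python3 -c "
from h import *
st();rows(arc(1,6))"; done
```

```text
t0.15 [ 143.4 -530.8  249.9] yaw 15.1 F [ 0.08 -0.29  0.17] T [-0.01  -0.048 -0.033] op 0.998 tilt [-0.      0.0011 -1.    ]
[{"tx": -3.9, "ty": -0.1, "tz": 38.3, "rx": -0.0, "ry": -7.8, "rz": -0.1}, {"tx": -10.6, "ty": -0.1, "tz": 76.2, "rx": -0.0, "ry": -15.7, "rz": -0.1}, {"tx": -19.9, "ty": -0.1, "tz": 113.3, "rx": -0.0, "ry": -23.5, "rz": -0.1}, {"tx": -31.8, "ty": -0.1, "tz": 149.5, "rx": -0.0, "ry": -31.4, "rz": -0.1}, {"tx": -46.1, "ty": -0.0, "tz": 184.6, "rx": -0.0, "ry": -39.2, "rz": -0.1}]
```

```bash
python3 -m jog '[{"tx":-4,"tz":38,"ry":-8},{"tx":-11,"tz":76,"ry":-16},{"tx":-20,"tz":113,"ry":-23.5},{"tx":-32,"tz":150,"ry":-31.5},{"tx":-46,"tz":185,"ry":-39}]' 1; python3 -c "
from h import *
st();rows(arc(6,11))"
```

```text
t0.15 [ 143.4 -530.8  249.9] yaw 15.1 F [ 0.08 -0.29  0.17] T [-0.01  -0.048 -0.033] op 0.998 tilt [-0.      0.0011 -1.    ]
[{"tx": -62.8, "ty": -0.0, "tz": 218.4, "rx": -0.0, "ry": -47.1, "rz": -0.0}, {"tx": -81.8, "ty": 0.0, "tz": 250.8, "rx": -0.0, "ry": -54.9, "rz": -0.0}, {"tx": -102.8, "ty": 0.0, "tz": 281.6, "rx": -0.0, "ry": -62.8, "rz": -0.0}, {"tx": -125.9, "ty": 0.1, "tz": 310.8, "rx": -0.0, "ry": -70.6, "rz": -0.0}, {"tx": -150.9, "ty": 0.1, "tz": 338.0, "rx": -0.1, "ry": -78.5, "rz": -0.0}]invalid input at $[0]: expected keys tx, ty, tz, rx, ry, rz
```

```bash
python3 -m jog '[{"tx":-4,"ty":0,"tz":38,"rx":0,"ry":-8,"rz":0},{"tx":-11,"ty":0,"tz":76,"rx":0,"ry":-16,"rz":0},{"tx":-20,"ty":0,"tz":113,"rx":0,"ry":-23.5,"rz":0},{"tx":-32,"ty":0,"tz":150,"rx":0,"ry":-31.5,"rz":0},{"tx":-46,"ty":0,"tz":185,"rx":0,"ry":-39,"rz":0}]' 1; python3 -c "
from h import *
st();rows(arc(6,11))"
```

```text
time: 0.65
tool_pos: [311.3, -437.1, 249.6]
tool_rot: [0.674, -0.673, 0.216, -0.216]
force: [0.5, -0.3, 0.5]
opening: 1.004
t0.65 [ 311.3 -437.1  249.6] yaw 54.4 F [ 0.46 -0.35  0.5 ] T [-0.026 -0.01   0.028] op 1.004 tilt [-2.0e-04  1.6e-03 -1.0e+00]
[{"tx": 7.7, "ty": -0.3, "tz": 35.0, "rx": -0.1, "ry": -7.8, "rz": -0.1}, {"tx": 13.6, "ty": -0.3, "tz": 72.0, "rx": -0.1, "ry": -15.6, "rz": -0.1}, {"tx": 16.8, "ty": -0.2, "tz": 109.2, "rx": -0.1, "ry": -23.5, "rz": -0.0}, {"tx": 17.4, "ty": -0.2, "tz": 146.4, "rx": -0.1, "ry": -31.3, "rz": -0.0}, {"tx": 15.4, "ty": -0.1, "tz": 183.3, "rx": -0.1, "ry": -39.2, "rz": -0.0}]
```

```bash
python3 -m jog '[{"tx":8,"ty":0,"tz":35,"rx":0,"ry":-8,"rz":0},{"tx":14,"ty":0,"tz":72,"rx":0,"ry":-16,"rz":0},{"tx":17,"ty":0,"tz":109,"rx":0,"ry":-23.5,"rz":0},{"tx":17,"ty":0,"tz":146,"rx":0,"ry":-31.5,"rz":0},{"tx":15,"ty":0,"tz":183,"rx":0,"ry":-39,"rz":0}]' 1; python3 -c "
from h import *
st();rows(arc(11,16))"
```

```text
time: 1.15
tool_pos: [430.6, -295.7, 249.6]
tool_rot: [0.707, -0.706, -0.023, 0.023]
force: [0.3, -0.3, -0.3]
opening: 1.0
t1.15 [ 430.6 -295.7  249.6] yaw 93.8 F [ 0.29 -0.31 -0.3 ] T [-0.016 -0.001  0.036] op 1.000 tilt [-5.0e-04  1.9e-03 -1.0e+00]
[{"tx": 19.2, "ty": -0.3, "tz": 29.8, "rx": -0.1, "ry": -7.7, "rz": -0.0}, {"tx": 36.4, "ty": -0.3, "tz": 62.1, "rx": -0.1, "ry": -15.5, "rz": -0.0}, {"tx": 51.2, "ty": -0.2, "tz": 95.3, "rx": -0.1, "ry": -23.4, "rz": 0.0}, {"tx": 63.6, "ty": -0.2, "tz": 129.4, "rx": -0.1, "ry": -31.2, "rz": 0.0}, {"tx": 73.5, "ty": -0.1, "tz": 164.0, "rx": -0.1, "ry": -39.1, "rz": 0.0}]
```

```bash
python3 -c "
from h import *
rows([((r-d)*np.cos(a),(r-d)*np.sin(a),250,w) for (x,y,z,w),d in zip(arc(11,16),[15,30,45,50,50]) for r in [np.hypot(x,y)] for a in [np.arctan2(y,x)]])"
```

```text
[{"tx": 6.8, "ty": -0.3, "tz": 38.3, "rx": -0.1, "ry": -7.7, "rz": -0.0}, {"tx": 10.5, "ty": -0.2, "tz": 77.3, "rx": -0.1, "ry": -15.5, "rz": -0.0}, {"tx": 10.9, "ty": -0.2, "tz": 115.3, "rx": -0.1, "ry": -23.4, "rz": 0.0}, {"tx": 17.3, "ty": -0.1, "tz": 148.3, "rx": -0.1, "ry": -31.2, "rz": 0.0}, {"tx": 26.0, "ty": -0.0, "tz": 179.6, "rx": -0.1, "ry": -39.1, "rz": 0.0}]
```

```bash
python3 -m jog '[{"tx":7,"ty":0,"tz":38,"rx":0,"ry":-8,"rz":0},{"tx":10.5,"ty":0,"tz":77,"rx":0,"ry":-15.5,"rz":0},{"tx":11,"ty":0,"tz":115,"rx":0,"ry":-23.5,"rz":0},{"tx":17,"ty":0,"tz":148,"rx":0,"ry":-31.5,"rz":0},{"tx":26,"ty":0,"tz":179,"rx":0,"ry":-39,"rz":0}]' 1; python3 -c "
from h import *
st();rows([((r-d)*np.cos(a),(r-d)*np.sin(a),250,w) for (x,y,z,w),d in zip(arc(16,21),[50,50,50,50,50]) for r in [np.hypot(x,y)] for a in [np.arctan2(y,x)]])"
```

```text
time: 1.65
tool_pos: [444.5, -113.7, 250.0]
tool_rot: [0.658, -0.657, -0.26, 0.26]
force: [-0.0, -1.1, 0.5]
opening: 1.003
t1.65 [ 444.5 -113.7  250. ] yaw 133.1 F [-0.01 -1.05  0.49] T [ 0.022 -0.013 -0.011] op 1.003 tilt [-7.0e-04  2.1e-03 -1.0e+00]
[{"tx": 24.6, "ty": 0.0, "tz": 19.5, "rx": -0.1, "ry": -7.6, "rz": 0.1}, {"tx": 48.0, "ty": 0.1, "tz": 41.6, "rx": -0.1, "ry": -15.5, "rz": 0.1}, {"tx": 69.6, "ty": 0.2, "tz": 65.1, "rx": -0.1, "ry": -23.3, "rz": 0.1}, {"tx": 89.4, "ty": 0.2, "tz": 89.9, "rx": -0.1, "ry": -31.2, "rz": 0.1}, {"tx": 107.2, "ty": 0.3, "tz": 115.9, "rx": -0.1, "ry": -39.0, "rz": 0.1}]
```

```bash
python3 -m jog '[{"tx":25,"ty":0,"tz":20,"rx":0,"ry":-8,"rz":0},{"tx":48,"ty":0,"tz":42,"rx":0,"ry":-15.5,"rz":0},{"tx":70,"ty":0,"tz":65,"rx":0,"ry":-23.5,"rz":0},{"tx":89,"ty":0,"tz":90,"rx":0,"ry":-31.5,"rz":0},{"tx":107,"ty":0,"tz":116,"rx":0,"ry":-39,"rz":0}]' 1; python3 -c "
from h import *
st();p=(440,176);a=(434,53)
rows([(a[0]+(p[0]-a[0])*f,a[1]+(p[1]-a[1])*f,250-30*f,172+(203.5-172)*f) for f in (.25,.5,.75,1,1)])"
```

```text
time: 2.15
tool_pos: [443.1, 45.4, 250.1]
tool_rot: [0.533, -0.531, -0.466, 0.466]
force: [-0.0, -0.4, 0.4]
opening: 0.999
t2.15 [443.1  45.4 250.1] yaw 172.4 F [-0.04 -0.37  0.42] T [-0.019 -0.084 -0.023] op 0.999 tilt [-0.001   0.0022 -1.    ]
[{"tx": 37.0, "ty": 7.7, "tz": 12.6, "rx": -0.1, "ry": -7.5, "rz": 0.1}, {"tx": 67.7, "ty": 15.3, "tz": 15.2, "rx": -0.1, "ry": -15.3, "rz": 0.1}, {"tx": 98.4, "ty": 22.9, "tz": 17.7, "rx": -0.1, "ry": -23.2, "rz": 0.1}, {"tx": 129.0, "ty": 30.4, "tz": 20.3, "rx": -0.0, "ry": -31.1, "rz": 0.1}, {"tx": 129.0, "ty": 30.4, "tz": 20.3, "rx": -0.0, "ry": -31.1, "rz": 0.1}]
```

```bash
python3 -m jog '[{"tx":35,"ty":8,"tz":11,"rx":0,"ry":-7.5,"rz":0},{"tx":67,"ty":15,"tz":15,"rx":0,"ry":-15.5,"rz":0},{"tx":98,"ty":23,"tz":18,"rx":0,"ry":-23,"rz":0},{"tx":129,"ty":30,"tz":20,"rx":0,"ry":-31,"rz":0},{"tx":129,"ty":30,"tz":20,"rx":0,"ry":-31,"rz":0}]' 1; python3 -c "
from h import *
s=st();im=viewer.capture('wrist');cv2.imwrite('pics/w1.png',im);np.save('w1.npy',np.r_[s['tool_pos'],s['tool_rot']])
o=np.array([533,216]);u=np.array([np.cos(.41),np.sin(.41)])
print(wproj([[*(o-118*u),65],[*(o-62*u),65],[*(o-41*u),68],[*(o+41*u),68],[*o,134]],s))"
```

```text
time: 2.65
tool_pos: [439.6, 178.4, 219.4]
tool_rot: [-0.388, 0.385, 0.593, -0.592]
force: [-0.1, -0.6, 0.9]
opening: 1.002
t2.65 [439.6 178.4 219.4] yaw -156.2 F [-0.11 -0.55  0.89] T [ 0.003 -0.019 -0.031] op 1.002 tilt [-0.003   0.0026 -1.    ]
[[319.35140511 205.97053604]
 [319.11921713 274.46403421]
 [319.03382735 299.58664053]
 [318.93322375 379.26928996]
 [318.29399601 389.75741657]]
```

View pics/w1.png

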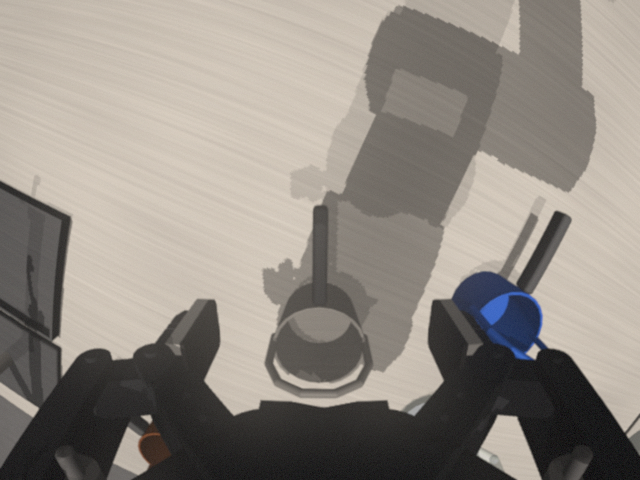

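```bash
python3 -c "
from h import *
print(onz('top',(182,298),68),onz('top',(182,340),65))
rows([(450.5,180.1,180,203.5),(450.5,180.1,135,203.5),(450.5,180.1,90,203.5),(450.5,180.1,65,203.5),(450.5,180.1,56,203.5)])"
```

```text
[459.00687454 371.44132962  68.        ] [342.47234189 373.48807866  65.        ]
[{"tx": -1.5, "ty": 39.8, "tz": -11.0, "rx": -0.1, "ry": 0.0, "rz": 0.2}, {"tx": -1.7, "ty": 84.8, "tz": -11.1, "rx": -0.1, "ry": 0.0, "rz": 0.2}, {"tx": -1.8, "ty": 129.8, "tz": -11.2, "rx": -0.1, "ry": 0.0, "rz": 0.2}, {"tx": -1.9, "ty": 154.8, "tz": -11.2, "rx": -0.1, "ry": 0.0, "rz": 0.2}, {"tx": -1.9, "ty": 163.8, "tz": -11.2, "rx": -0.1, "ry": 0.0, "rz": 0.2}]
```

```bash
python3 -m jog '[{"tx":-1,"ty":40,"tz":-11,"rx":0,"ry":0,"rz":0.2},{"tx":-1,"ty":85,"tz":-11,"rx":0,"ry":0,"rz":0.2},{"tx":-1.2,"ty":130,"tz":-11,"rx":0,"ry":0,"rz":0.2},{"tx":-1.2,"ty":155,"tz":-11,"rx":0,"ry":0,"rz":0.2},{"tx":-1.2,"ty":164,"tz":-11,"rx":0,"ry":0,"rz":0.2}]' 1 && python3 -m jog '[{"tx":0,"ty":0,"tz":0,"rx":0,"ry":0,"rz":0},{"tx":0,"ty":0,"tz":0,"rx":0,"ry":0,"rz":0},{"tx":0,"ty":0,"tz":0,"rx":0,"ry":0,"rz":0},{"tx":0,"ty":0,"tz":0,"rx":0,"ry":0,"rz":0},{"tx":0,"ty":0,"tz":0,"rx":0,"ry":0,"rz":0}]' -1 80;  python3 -c "
from h import *
s=st();im=viewer.capture('wrist');cv2.imwrite('pics/w2.png',im)"
```

```text
time: 3.2
tool_pos: [449.2, 179.6, 53.9]
tool_rot: [0.389, -0.387, -0.589, 0.593]
force: [0.1, -0.5, -0.1]
opening: 1.0
time: 3.7
tool_pos: [449.5, 179.7, 54.6]
tool_rot: [0.389, -0.387, -0.59, 0.592]
force: [-1.0, -0.3, 0.4]
opening: 0.145
t3.70 [449.5 179.7  54.6] yaw -156.6 F [-1.01 -0.33  0.37] T [ 0.023  0.052 -0.047] op 0.145 tilt [-0.0036 -0.0018 -1.    ]
```

View pics/w2.png

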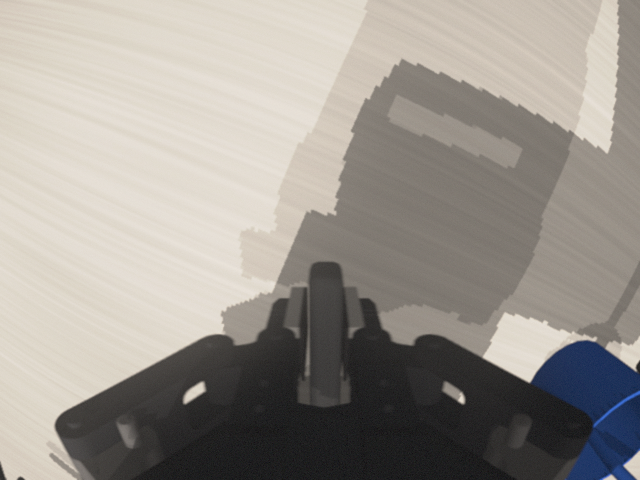

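```bash
python3 -m jog '[{"tx":0,"ty":-10,"tz":0,"rx":0,"ry":0,"rz":0},{"tx":0,"ty":-50,"tz":0,"rx":0,"ry":0,"rz":0},{"tx":0,"ty":-98,"tz":0,"rx":0,"ry":0,"rz":0},{"tx":0,"ty":-146,"tz":0,"rx":0,"ry":0,"rz":0},{"tx":0,"ty":-190,"tz":0,"rx":0,"ry":0,"rz":0}]' -1 100;  python3 -c "
from h import *
s=st()
rows([(435,145,250,201),(425,105,265,198),(415,63,280,195),(408,20,285,192),(400,-25,287,189)])"
```

```text
time: 4.25
tool_pos: [449.5, 180.0, 247.5]
tool_rot: [0.389, -0.388, -0.59, 0.592]
force: [1.8, 0.5, -2.9]
opening: 0.122
t4.25 [449.5 180.  247.5] yaw -156.6 F [ 1.77  0.48 -2.91] T [-0.059  0.067  0.017] op 0.122 tilt [-0.0032 -0.0018 -1.    ]
[{"tx": -26.4, "ty": -2.4, "tz": 27.2, "rx": -0.2, "ry": 2.4, "rz": -0.0}, {"tx": -59.1, "ty": -17.3, "tz": 52.3, "rx": -0.2, "ry": 5.4, "rz": -0.0}, {"tx": -93.7, "ty": -32.2, "tz": 78.2, "rx": -0.2, "ry": 8.4, "rz": -0.0}, {"tx": -130.3, "ty": -37.1, "tz": 101.8, "rx": -0.2, "ry": 11.4, "rz": -0.0}, {"tx": -168.5, "ty": -39.0, "tz": 127.0, "rx": -0.2, "ry": 14.4, "rz": -0.0}]
```

```bash
python3 -m jog '[{"tx":-26,"ty":-2,"tz":27,"rx":-0.2,"ry":2.4,"rz":0},{"tx":-59,"ty":-17,"tz":52,"rx":-0.2,"ry":5.4,"rz":0},{"tx":-94,"ty":-32,"tz":78,"rx":-0.2,"ry":8.4,"rz":0},{"tx":-130,"ty":-37,"tz":102,"rx":-0.2,"ry":11.4,"rz":0},{"tx":-168,"ty":-39,"tz":127,"rx":-0.2,"ry":14.4,"rz":0}]' -1 100;  python3 -c "
from h import *
s=st()
rows([(392,-65,287,187),(385,-100,287,185),(378,-135,287,183),(372,-160,287,181),(370,-171,287,180.7)])"
```

```text
time: 4.75
tool_pos: [398.9, -25.8, 288.3]
tool_rot: [-0.459, 0.46, 0.537, -0.537]
force: [1.6, -1.1, -1.5]
opening: 0.12
t4.75 [398.9 -25.8 288.3] yaw -171.1 F [ 1.6  -1.09 -1.46] T [-0.017  0.101 -0.002] op 0.120 tilt [ 0.0018 -0.0015 -1.    ]
[{"tx": -37.7, "ty": 1.4, "tz": 12.9, "rx": 0.1, "ry": 1.9, "rz": -0.1}, {"tx": -71.2, "ty": 1.4, "tz": 25.2, "rx": 0.1, "ry": 3.9, "rz": -0.1}, {"tx": -104.7, "ty": 1.5, "tz": 37.6, "rx": 0.1, "ry": 5.9, "rz": -0.1}, {"tx": -128.4, "ty": 1.5, "tz": 47.4, "rx": 0.1, "ry": 7.9, "rz": -0.1}, {"tx": -139.0, "ty": 1.5, "tz": 51.1, "rx": 0.1, "ry": 8.2, "rz": -0.1}]
```

Meanwhile I'll take the hook's motion from several timed pictures here too.

```bash
python3 -m jog '[{"tx":-38,"ty":1,"tz":13,"rx":0,"ry":2,"rz":0},{"tx":-71,"ty":1,"tz":25,"rx":0,"ry":4,"rz":0},{"tx":-105,"ty":1.5,"tz":37,"rx":0,"ry":6,"rz":0},{"tx":-128,"ty":1.5,"tz":47,"rx":0,"ry":8,"rz":0},{"tx":-139,"ty":1.5,"tz":51,"rx":0,"ry":8.2,"rz":0}]' -1 100;  python3 -c "
from h import *
s=st();ts=[]
for i in range(14):
    n='scene' if i%2 else 'top'
    t=ctrl.read_state()['time'];im=viewer.capture(n);cv2.imwrite('pics/h%02d_%s.png'%(i,n),im);ts.append(t)
print(ts);np.save('ts.npy',ts)
P=[cv2.imread('pics/h%02d_top.png'%i)[170:250,340:420] for i in range(0,14,2)]
cv2.imwrite('pics/mt.png',cv2.resize(np.hstack(P[:4]),None,fx=2.5,fy=2.5,interpolation=3))
P=[cv2.imread('pics/h%02d_scene.png'%i)[185:255,235:300] for i in range(1,14,2)]
cv2.imwrite('pics/ms.png',np.vstack([cv2.resize(np.hstack(P[:4]),None,fx=3,fy=3,interpolation=3),cv2.resize(np.hstack(P[3:]),None,fx=3,fy=3,interpolation=3)]))
st()"
```

```text
time: 5.25
tool_pos: [369.3, -172.4, 287.4]
tool_rot: [0.497, -0.498, -0.502, 0.503]
force: [0.6, 0.4, -2.6]
opening: 0.122
t5.25 [ 369.3 -172.4  287.4] yaw -179.4 F [ 0.56  0.43 -2.61] T [-0.023  0.175 -0.019] op 0.122 tilt [ 0.0015 -0.0017 -1.    ]
[5.25, 5.3, 5.35, 5.4, 5.45, 5.5, 5.55, 5.6, 5.65, 5.7, 5.75, 5.8, 5.85, 5.9]
t5.95 [ 370.1 -170.8  287. ] yaw -179.2 F [ 0.12 -0.5  -2.16] T [-0.035  0.165  0.017] op 0.126 tilt [ 0.0017 -0.0014 -1.    ]
```

View pics/mt.png

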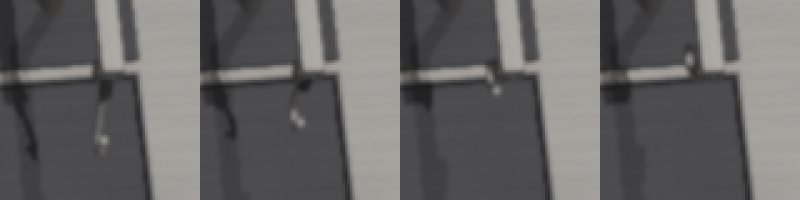

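View pics/ms.png

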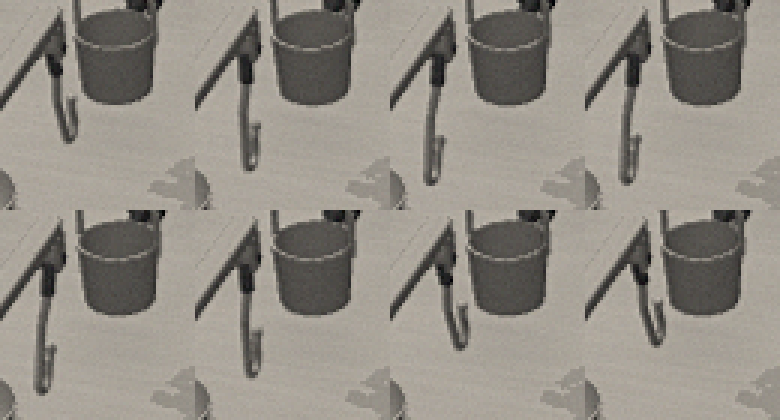

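View pics/h13_scene.png

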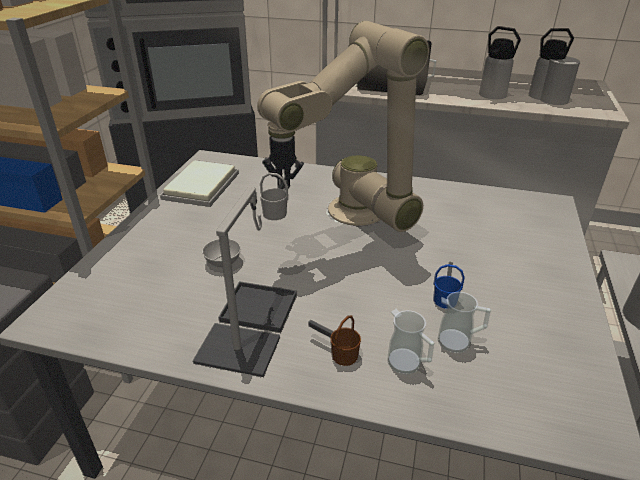

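View pics/h12_top.png

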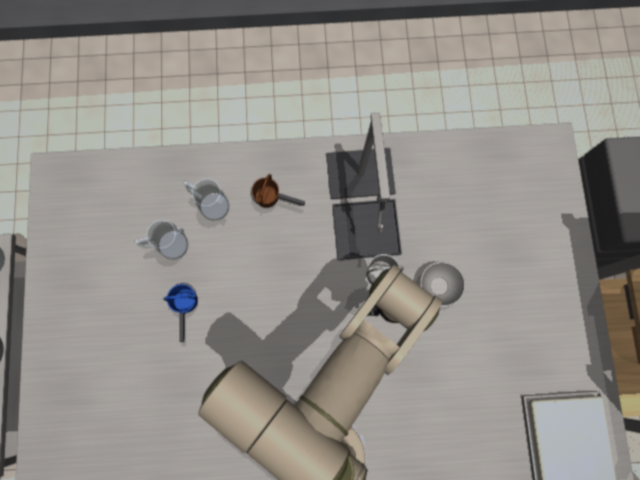

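```bash
cat > fit.py <<'E'
from h import *
from scipy.optimize import least_squares
D=[(0,62.4,157),(5.3,68,140),(5.4,55,168),(5.5,41,184),(5.6,42,183),(5.7,56,166),(5.8,70,137),(5.9,71,135)]
t=np.array([d[0] for d in D]);uv=np.array([(235+d[1]/3,185+d[2]/3) for d in D])
def pt(th,px,py,L): return np.c_[px-L*np.sin(th),py+0*th,372-L*np.cos(th)]
def f(p):
    A,w,ph,px,py,L=p;th=A*np.cos(w*(t-ph))
    return np.r_[(proj("scene",pt(th,px,py,L))-uv).ravel(),(px-630)/6,(py+171)/6,(L-127)/6]
for w0 in np.arange(8.6,10.4,.15):
    r=least_squares(f,[.4,w0,5.87,628,-171,130]);print(round(r.cost,3),r.x.round(4),round(2*np.pi/r.x[1],4))
E
python3 fit.py
```

```text
8.134 [ 3.639000e-01  8.752400e+00  5.903300e+00  6.287101e+02 -1.714482e+02
  1.263984e+02] 0.7179
8.134 [ 3.639000e-01  8.752400e+00  5.903300e+00  6.287101e+02 -1.714482e+02
  1.263984e+02] 0.7179
8.134 [ 3.639000e-01  8.752400e+00  5.903300e+00  6.287101e+02 -1.714482e+02
  1.263984e+02] 0.7179
13.837 [ 3.722000e-01  8.240200e+00  5.927300e+00  6.273999e+02 -1.709776e+02
  1.255929e+02] 0.7625
2.664 [ 3.590000e-01  9.396600e+00  5.877800e+00  6.303457e+02 -1.719824e+02
  1.273882e+02] 0.6687
2.664 [ 3.590000e-01  9.396600e+00  5.877800e+00  6.303457e+02 -1.719824e+02
  1.273882e+02] 0.6687
2.664 [ 3.590000e-01  9.396600e+00  5.877800e+00  6.303457e+02 -1.719824e+02
  1.273882e+02] 0.6687
2.108 [ 3.539000e-01  1.053210e+01  5.846200e+00  6.322658e+02 -1.726973e+02
  1.286792e+02] 0.5966
0.677 [ 3.576000e-01  9.866200e+00  5.862700e+00  6.312507e+02 -1.722878e+02
  1.279628e+02] 0.6368
0.677 [ 3.576000e-01  9.866200e+00  5.862700e+00  6.312507e+02 -1.722878e+02
  1.279628e+02] 0.6368
2.664 [ 3.590000e-01  9.396600e+00  5.877800e+00  6.303457e+02 -1.719824e+02
  1.273882e+02] 0.6687
6.158 [ 3.487000e-01  1.096800e+01  5.838300e+00  6.328346e+02 -1.729802e+02
  1.291299e+02] 0.5729
2.108 [ 3.539000e-01  1.053210e+01  5.846200e+00  6.322658e+02 -1.726973e+02
  1.286792e+02] 0.5966
```

```bash
python3 -m jog '[{"tx":-0.5,"ty":0,"tz":-15,"rx":0.1,"ry":0,"rz":0},{"tx":-1,"ty":0,"tz":-35,"rx":0.1,"ry":0,"rz":-0.1},{"tx":-2,"ty":0,"tz":-50,"rx":0.1,"ry":0,"rz":-0.1},{"tx":-2.2,"ty":0,"tz":-55,"rx":0.1,"ry":0,"rz":-0.1},{"tx":-2.2,"ty":0,"tz":-55,"rx":0.1,"ry":0,"rz":-0.1}]' -1 100; python3 -m jog '[{"tx":0,"ty":0,"tz":0,"rx":0,"ry":0,"rz":0},{"tx":0,"ty":0,"tz":0,"rx":0,"ry":0,"rz":0},{"tx":0,"ty":0,"tz":0,"rx":0,"ry":0,"rz":0},{"tx":0,"ty":0,"tz":0,"rx":0,"ry":0,"rz":0}]' -1 100;  python3 -c "
from h import *
s=st();ts=[]
for i in range(8):
    t=ctrl.read_state()['time'];im=viewer.capture('scene');cv2.imwrite('pics/k%02d.png'%i,im);ts.append(t)
print(ts)
P=[cv2.imread('pics/k%02d.png'%i)[185:255,235:300] for i in range(8)]
z=lambda L:cv2.resize(np.hstack(L),None,fx=3,fy=3,interpolation=3)
cv2.imwrite('pics/mk.png',np.vstack([z(P[:4]),z(P[4:])]))
st()"
```

```text
time: 6.45
tool_pos: [425.3, -172.2, 286.8]
tool_rot: [-0.497, 0.496, 0.503, -0.503]
force: [0.5, 0.0, -1.3]
opening: 0.12
time: 6.85
tool_pos: [425.0, -172.2, 287.0]
tool_rot: [-0.497, 0.496, 0.503, -0.503]
force: [-0.3, -0.0, -1.8]
opening: 0.125
t6.85 [ 425.  -172.2  287. ] yaw -179.2 F [-0.34 -0.02 -1.8 ] T [-0.05   0.11   0.012] op 0.125 tilt [-5.e-04  5.e-04 -1.e+00]
[6.85, 6.9, 6.95, 7.0, 7.05, 7.1, 7.15, 7.2]
t7.25 [ 425.3 -172.2  286.8] yaw -179.2 F [-0.17  0.37 -1.55] T [-0.003  0.114 -0.079] op 0.120 tilt [-6.e-04  7.e-04 -1.e+00]
```

View pics/mk.png

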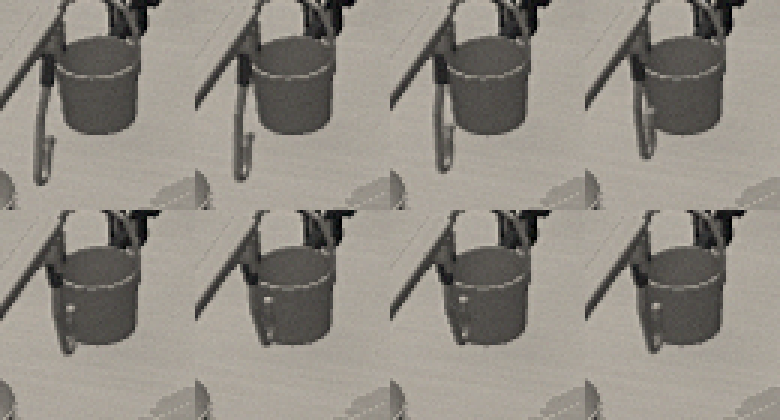

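```bash
sed -i 's/^t=np/D+=[(6.85,41,184),(6.9,45,181),(6.95,54,170),(7.0,62,156),(7.05,67,143),(7.1,71,135),(7.15,71,133),(7.2,69,141)]\nt=np/' fit.py; python3 fit.py | sort | head -3; python3 - <<'E'
T=0;
E
```

```text
1.268463e+02] 0.6625
  1.268464e+02] 0.6625
  1.268464e+02] 0.6625
```

```bash
sed -i 's/^for w0.*/np.set_printoptions(linewidth=200,suppress=True)\nfor w0 in np.arange(8.6,10.6,.1):/' fit.py; python3 fit.py | sort -n | awk '!a[$1]++'
```

```text
1.826 [   0.3513    9.8733    5.8599  631.2332 -172.4035  128.0359] 0.6364
37.397 [   0.331     9.4844    5.8448  629.0205 -171.9189  126.8463] 0.6625
55.801 [   0.3333   10.406     5.8917  631.8127 -172.9388  128.4933] 0.6038
```

```bash
python3 -m jog '[{"tx":0,"ty":0,"tz":0,"rx":0,"ry":0,"rz":0},{"tx":0,"ty":0,"tz":0,"rx":0,"ry":0,"rz":0},{"tx":0,"ty":0,"tz":0,"rx":0,"ry":0,"rz":0},{"tx":0,"ty":0,"tz":0,"rx":0,"ry":0,"rz":0},{"tx":0,"ty":0,"tz":0,"rx":0,"ry":0,"rz":0}]' -1 100 ; python3 -c "
from h import *
viewer.capture('scene');st()"
python3 -m jog '[{"tx":0,"ty":0,"tz":-33,"rx":0,"ry":0,"rz":0},{"tx":0,"ty":0,"tz":-65,"rx":0,"ry":0,"rz":0},{"tx":0,"ty":0,"tz":-83,"rx":0,"ry":0,"rz":0},{"tx":0,"ty":0,"tz":-84,"rx":0,"ry":0,"rz":0}]' -1 100; python3 -c "
from h import *
s=st()
P=[]
for i in range(8):
    im=viewer.capture('scene');cv2.imwrite('pics/m%02d.png'%i,im);P.append(im[185:255,235:300])
z=lambda L:cv2.resize(np.hstack(L),None,fx=3,fy=3,interpolation=3)
cv2.imwrite('pics/mm.png',np.vstack([z(P[:4]),z(P[4:])]))
st()"
```

```text
time: 7.75
tool_pos: [425.3, -172.2, 286.8]
tool_rot: [0.497, -0.496, -0.503, 0.503]
force: [0.8, 1.3, -1.6]
opening: 0.119
t7.80 [ 425.3 -172.2  286.8] yaw -179.2 F [-0.36 -0.08 -2.25] T [0.022 0.109 0.009] op 0.123 tilt [-7.e-04  7.e-04 -1.e+00]
time: 8.2
tool_pos: [510.6, -171.0, 286.0]
tool_rot: [0.497, -0.496, -0.504, 0.504]
force: [-4.5, -0.5, -1.1]
opening: 0.124
t8.20 [ 510.6 -171.   286. ] yaw -179.1 F [-4.49 -0.52 -1.05] T [-0.009  0.952  0.028] op 0.124 tilt [-0.0012  0.0012 -1.    ]
t8.60 [ 508.8 -171.1  287. ] yaw -179.2 F [ 0.16  0.13 -1.3 ] T [ 0.052  0.282 -0.011] op 0.120 tilt [-4.e-04  5.e-04 -1.e+00]
```

View pics/mm.png

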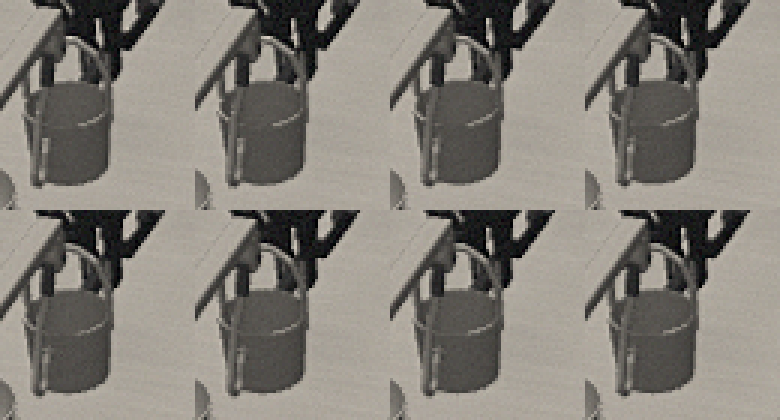

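```bash
python3 -m jog '[{"tx":0,"ty":0,"tz":1,"rx":0,"ry":0,"rz":0},{"tx":0,"ty":0,"tz":3,"rx":0,"ry":0,"rz":0},{"tx":0,"ty":0,"tz":5,"rx":0,"ry":0,"rz":0},{"tx":0,"ty":0,"tz":7,"rx":0,"ry":0,"rz":0},{"tx":0,"ty":0,"tz":9,"rx":0,"ry":0,"rz":0}]' -1 100; python3 -m jog '[{"tx":0,"ty":0,"tz":2,"rx":0,"ry":0,"rz":0},{"tx":0,"ty":0,"tz":4,"rx":0,"ry":0,"rz":0},{"tx":0,"ty":0,"tz":6,"rx":0,"ry":0,"rz":0},{"tx":0,"ty":0,"tz":8,"rx":0,"ry":0,"rz":0},{"tx":0,"ty":0,"tz":9.5,"rx":0,"ry":0,"rz":0}]' -1 100;python3 -m jog '[{"tx":0,"ty":0,"tz":1.5,"rx":0,"ry":0,"rz":0},{"tx":0,"ty":0,"tz":2.5,"rx":0,"ry":0,"rz":0},{"tx":0,"ty":0,"tz":3.5,"rx":0,"ry":0,"rz":0},{"tx":0,"ty":0,"tz":4.5,"rx":0,"ry":0,"rz":0},{"tx":0,"ty":0,"tz":5.5,"rx":0,"ry":0,"rz":0}]' -1 100; python3 -c "
from h import *
s=st();im=viewer.capture('scene');cv2.imwrite('pics/n0.png',im)
cv2.imwrite('pics/n0c.png',cv2.resize(im[185:255,235:300],None,fx=8,fy=8,interpolation=3))
c=[proj('scene',[[628+ -L*np.sin(th)*1.0,-171.5,372-L*np.cos(th)]]).round(1).tolist() for L,th in ((128,-.351),(128,-.1),(128,0))];print(c)"
```

```text
time: 9.1
tool_pos: [499.6, -171.2, 287.1]
tool_rot: [-0.497, 0.496, 0.503, -0.503]
force: [0.0, 0.4, -2.6]
opening: 0.119
time: 9.6
tool_pos: [489.9, -171.4, 287.1]
tool_rot: [-0.497, 0.496, 0.503, -0.503]
force: [0.5, -0.3, -0.6]
opening: 0.121
time: 10.1
tool_pos: [484.4, -171.4, 287.1]
tool_rot: [-0.497, 0.496, 0.503, -0.503]
force: [0.0, -0.4, -1.1]
opening: 0.122
t10.10 [ 484.4 -171.4  287.1] yaw -179.2 F [ 0.04 -0.39 -1.09] T [ 0.021  0.157 -0.05 ] op 0.122 tilt [-3.e-04  4.e-04 -1.e+00]
[[[248.7, 245.8]], [[253.0, 241.6]], [[254.7, 239.3]]]
```

View pics/n0c.png

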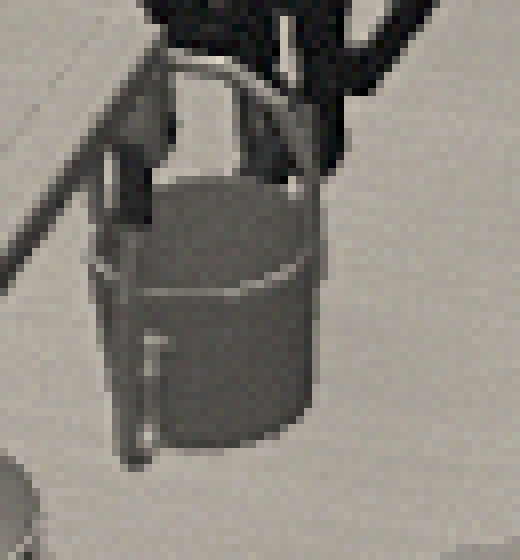

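```bash
for i in 1 2; do python3 -m jog '[{"tx":0,"ty":0,"tz":0.6,"rx":0,"ry":0,"rz":0},{"tx":0,"ty":0,"tz":1.2,"rx":0,"ry":0,"rz":0},{"tx":0,"ty":0,"tz":1.8,"rx":0,"ry":0,"rz":0},{"tx":0,"ty":0,"tz":2.4,"rx":0,"ry":0,"rz":0},{"tx":0,"ty":0,"tz":3,"rx":0,"ry":0,"rz":0}]' -1 100 | grep -E "time|pos"; done; python3 -m jog '[{"tx":0,"ty":0,"tz":0.3,"rx":0,"ry":0,"rz":0},{"tx":0,"ty":0,"tz":0.6,"rx":0,"ry":0,"rz":0},{"tx":0,"ty":0,"tz":0.9,"rx":0,"ry":0,"rz":0},{"tx":0,"ty":0,"tz":1.2,"rx":0,"ry":0,"rz":0},{"tx":0,"ty":0,"tz":1.5,"rx":0,"ry":0,"rz":0}]' -1 100 | grep -E "time|pos"; python3 -m jog '[{"tx":0,"ty":0,"tz":0.3,"rx":0,"ry":0,"rz":0},{"tx":0,"ty":0,"tz":0.6,"rx":0,"ry":0,"rz":0},{"tx":0,"ty":0,"tz":0.9,"rx":0,"ry":0,"rz":0},{"tx":0,"ty":0,"tz":1.2,"rx":0,"ry":0,"rz":0},{"tx":0,"ty":0,"tz":1.5,"rx":0,"ry":0,"rz":0}]' -1 100| grep -E "time|pos"; python3 -c "
from h import *
s=st();im=viewer.capture('scene');cv2.imwrite('pics/n1.png',im)
cv2.imwrite('pics/n1c.png',cv2.resize(im[185:255,235:300],None,fx=8,fy=8,interpolation=3))"
```

```text
time: 10.65
tool_pos: [481.2, -171.5, 287.1]
time: 11.15
tool_pos: [478.2, -171.5, 287.1]
time: 11.65
tool_pos: [476.6, -171.5, 287.1]
time: 12.15
tool_pos: [475.1, -171.6, 287.1]
t12.15 [ 475.1 -171.6  287.1] yaw -179.2 F [ 0.81  0.01 -1.51] T [0.049 0.195 0.031] op 0.126 tilt [-4.e-04  5.e-04 -1.e+00]
```

View pics/n1c.png

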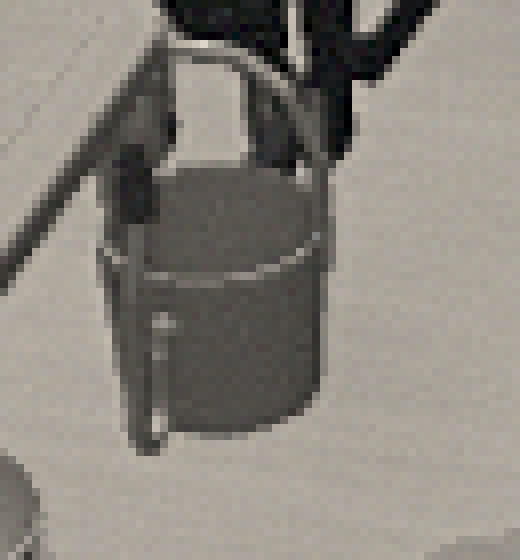

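```bash
for i in 1 2 3 4; do python3 -m jog '[{"tx":0,"ty":0,"tz":0.3,"rx":0,"ry":0,"rz":0},{"tx":0,"ty":0,"tz":0.6,"rx":0,"ry":0,"rz":0},{"tx":0,"ty":0,"tz":0.9,"rx":0,"ry":0,"rz":0},{"tx":0,"ty":0,"tz":1.2,"rx":0,"ry":0,"rz":0},{"tx":0,"ty":0,"tz":1.5,"rx":0,"ry":0,"rz":0}]' -1 100 | grep -E "time|pos";  python3 -c "
from h import *
im=viewer.capture('scene');cv2.imwrite('pics/o$i.png',im)"; done; python3 -c "
from h import *
P=[cv2.imread('pics/%s.png'%n)[195:250,240:290] for n in ('n1','o1','o2','o3','o4')]
z=lambda L:cv2.resize(np.hstack(L),None,fx=5,fy=5,interpolation=3)
cv2.imwrite('pics/oo.png',np.vstack([z(P[1:4]),z([P[4],P[0],P[0]])]))"
```

```text
time: 12.7
tool_pos: [473.6, -171.6, 287.1]
time: 13.25
tool_pos: [472.0, -171.6, 287.1]
time: 13.8
tool_pos: [470.4, -171.6, 287.2]
time: 14.35
tool_pos: [468.9, -171.6, 287.2]
```

View pics/oo.png

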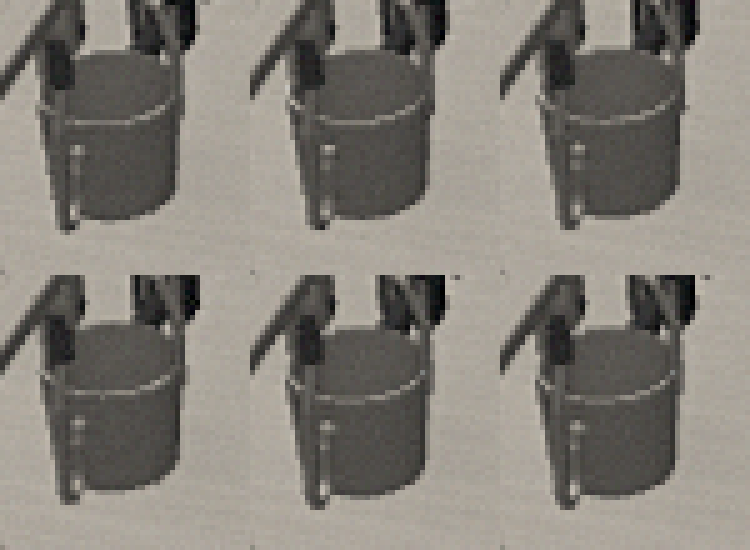

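```bash
for i in 5 6 7; do python3 -m jog '[{"tx":0,"ty":0,"tz":0.4,"rx":0,"ry":0,"rz":0},{"tx":0,"ty":0,"tz":0.8,"rx":0,"ry":0,"rz":0},{"tx":0,"ty":0,"tz":1.2,"rx":0,"ry":0,"rz":0},{"tx":0,"ty":0,"tz":1.6,"rx":0,"ry":0,"rz":0},{"tx":0,"ty":0,"tz":2,"rx":0,"ry":0,"rz":0}]' -1 100 | grep -E "time|pos";  python3 -c "
from h import *
im=viewer.capture('scene');cv2.imwrite('pics/o$i.png',im)"; done; python3 -c "
from h import *
g=lambda n:cv2.cvtColor(cv2.imread('pics/%s.png'%n),6).astype(np.float32)
# bottom of hook vs table: dark rows; column-wise centroid
for n in ['n0','n1']+['o%d'%i for i in range(1,8)]:
    I=g(n);p=cv2.resize(I[232:250,246:262],None,fx=10,fy=10,interpolation=3)
    bg=np.median(I[246:250,246:250]);m=p<0.72*bg
    # lowest dark row, and left dark edge in rows just above
    ys=np.where(m[:,:90].any(1))[0].max();row=m[ys-30:ys-10]
    xs=[np.where(r)[0].min() for r in row if r.any()]
    print(n,232+ys/10,246+np.mean(xs)/10)
P=[cv2.imread('pics/%s.png'%n)[195:250,240:290] for n in ('o4','o5','o6','o7')]
cv2.imwrite('pics/o7c.png',cv2.resize(np.hstack(P),None,fx=4,fy=4,interpolation=3))"
```

```text
time: 14.9
tool_pos: [466.8, -171.7, 287.2]
time: 15.45
tool_pos: [464.8, -171.7, 287.2]
time: 16.0
tool_pos: [462.7, -171.7, 287.2]
n0 243.9 250.0
n1 241.9 251.45
o1 241.9 251.95
o2 240.9 251.95
o3 240.9 252.0
o4 240.9 252.0
o5 240.9 252.0
o6 240.9 252.0
o7 240.9 252.0
```

View pics/o7c.png

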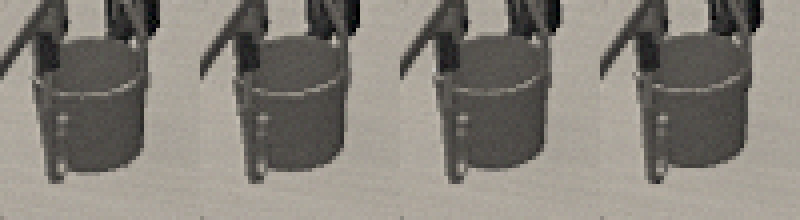

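```bash
python3 -c "
from h import *
im=cv2.imread('pics/o7.png');k=10;x0,y0=245,190
c=cv2.resize(im[y0:y0+58,x0:x0+50],None,fx=k,fy=k,interpolation=3)
s=ctrl.read_state();P=s['tool_pos'];yw=np.radians(yaw(s)+180)
u=np.array([np.cos(yw),np.sin(yw)]);v=np.array([-u[1],u[0]]);o=P[:2]+91*u
a=np.linspace(0,2*np.pi,40)
for r,z,col in((41,68,(0,0,255)),):
    q=np.array([[*(o+r*np.cos(t)*u+r*np.sin(t)*v),P[2]-55+z] for t in a]);p=proj('scene',q)
    for w in p: cv2.circle(c,tuple(int(round(e)) for e in ((w-[x0,y0]+.5)*k)),1,col,-1)
for L in (87,95,103):
    w=proj('scene',[[626-16,-171.5,372-L]])[0];print(L,w);cv2.circle(c,tuple(int(round(e)) for e in ((w-[x0,y0]+.5)*k)),3,(0,255,0),-1)
for y in (38.5,-38.5):
    w=proj('scene',[[*(o+0*u+12*np.sign(y)*v),P[2]+79]])[0];cv2.circle(c,tuple(int(round(e)) for e in ((w-[x0,y0]+.5)*k)),3,(255,0,0),-1)
cv2.imwrite('pics/o7d.png',c)"
```

```text
87 [255.96495176 223.55479537]
95 [256.15540427 225.96750757]
103 [256.34463559 228.36474938]
```

View pics/o7d.png

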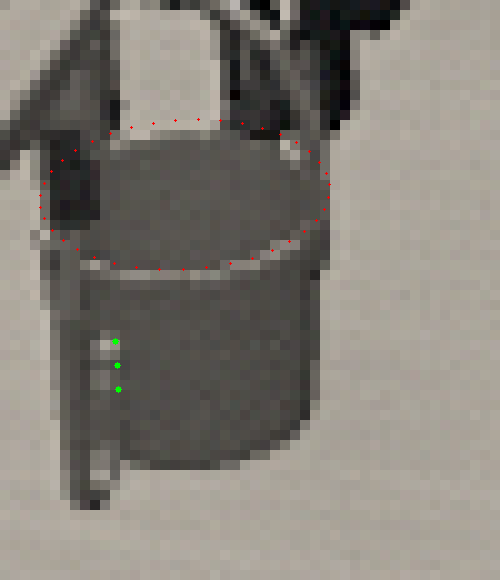

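```bash
python3 -c "
from h import *
im=cv2.imread('pics/o7.png');k=9;x0,y0=240,160
c=cv2.resize(im[y0:y0+64,x0:x0+56],None,fx=k,fy=k,interpolation=3);d=c.copy()
s=ctrl.read_state();P=s['tool_pos'];yw=np.radians(yaw(s)+180)
u=np.array([np.cos(yw),np.sin(yw)]);v=np.array([-u[1],u[0]]);o=P[:2]+91*u
def dot(X,col):
    for w in proj('scene',X): cv2.circle(d,tuple(int(round(e)) for e in ((w-[x0,y0]+.5)*k)),2,col,-1)
a=np.linspace(0,2*np.pi,40)
dot(np.array([[*(o+41*np.cos(t)*u+41*np.sin(t)*v),P[2]+13] for t in a]),(0,0,255))
dot(np.array([[*(o+y*v),P[2]+79] for y in (-12,0,12)]),(255,0,0))
dot(np.array([[*(o+y*v),P[2]+z] for y in (-40,40) for z in (20,40)]),(255,255,0))
cv2.imwrite('pics/o7e.png',np.hstack([c,d])[:, :] if 0 else cv2.resize(np.hstack([c,d]),(790,int(790/1008*576))))
im=viewer.capture('wrist');cv2.imwrite('pics/w3.png',im)"
```

```text
(no output)
```

View pics/o7e.png

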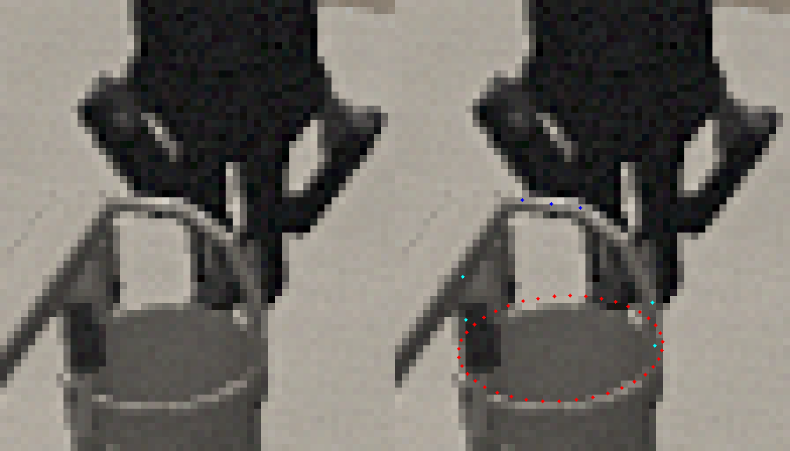

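View pics/w3.png

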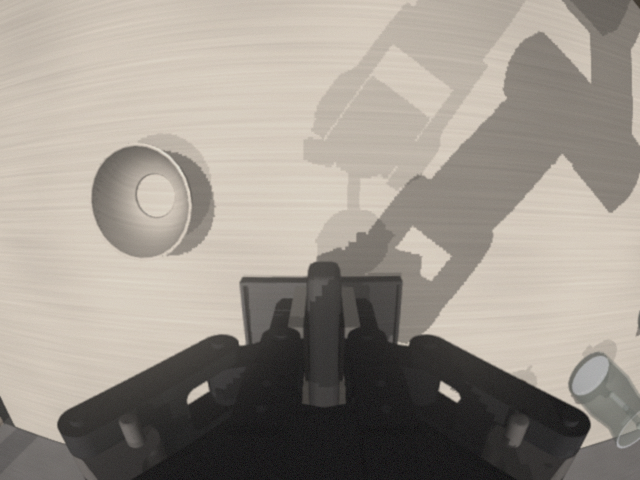

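```bash
python3 -m jog '[{"tx":0,"ty":4,"tz":4,"rx":0,"ry":0,"rz":0},{"tx":0,"ty":20,"tz":8,"rx":0,"ry":0,"rz":0},{"tx":0,"ty":42,"tz":10,"rx":0,"ry":0,"rz":0},{"tx":0.5,"ty":60,"tz":10,"rx":0,"ry":0,"rz":0},{"tx":0.8,"ty":65,"tz":10,"rx":0,"ry":0,"rz":0}]' -1 100; python3 -c "
from h import *
s=st()
rows([(533.5,-172.7,222,180.7)])
for n in('top','scene'): cv2.imwrite('pics/p_%s.png'%n,viewer.capture(n))
k=8
c=cv2.resize(cv2.imread('pics/p_scene.png')[190:260,235:300],None,fx=k,fy=k,interpolation=3)
cv2.imwrite('pics/pc.png',c)"
```

```text
time: 16.6
tool_pos: [451.7, -170.6, 220.4]
tool_rot: [0.498, -0.495, -0.503, 0.503]
force: [0.6, -0.3, -2.0]
opening: 0.117
t16.60 [ 451.7 -170.6  220.4] yaw -179.2 F [ 0.63 -0.27 -2.01] T [0.    0.174 0.011] op 0.117 tilt [-0.0033  0.0024 -1.    ]
[{"tx": -3.2, "ty": -1.8, "tz": -81.7, "rx": -0.2, "ry": 0.1, "rz": 0.1}]
```

View pics/pc.png

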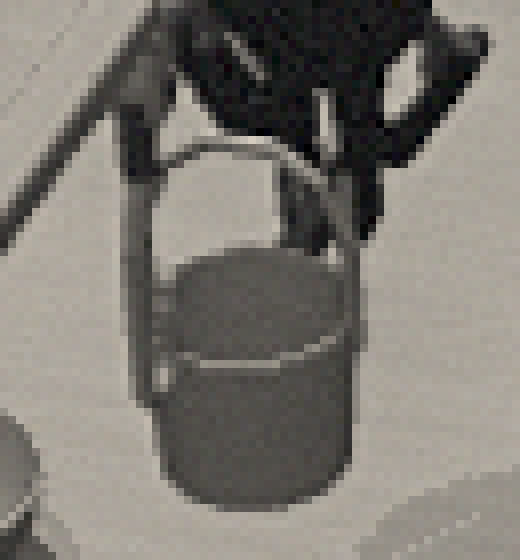

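```bash
python3 -m jog '[{"tx":-1,"ty":-1.8,"tz":-8,"rx":-0.1,"ry":0,"rz":0.1},{"tx":-2,"ty":-1.8,"tz":-20,"rx":-0.1,"ry":0,"rz":0.1},{"tx":-2.5,"ty":-1.8,"tz":-32,"rx":-0.2,"ry":0.1,"rz":0.1},{"tx":-3,"ty":-1.8,"tz":-40,"rx":-0.2,"ry":0.1,"rz":0.1},{"tx":-3,"ty":-1.8,"tz":-44,"rx":-0.2,"ry":0.1,"rz":0.1}]' -1 100; python3 -m jog '[{"tx":0,"ty":0,"tz":-3,"rx":0,"ry":0,"rz":0},{"tx":0,"ty":0,"tz":-7,"rx":0,"ry":0,"rz":0},{"tx":0,"ty":0,"tz":-12,"rx":0,"ry":0,"rz":0},{"tx":0,"ty":0,"tz":-17,"rx":0,"ry":0,"rz":0},{"tx":0,"ty":0,"tz":-20,"rx":0,"ry":0,"rz":0}]' -1 100; python3 -c "
from h import *
s=st()
rows([(534,-172.7,222,180.7)])
for n in('top','scene'): cv2.imwrite('pics/q_%s.png'%n,viewer.capture(n))
k=8
c=cv2.resize(cv2.imread('pics/q_scene.png')[190:260,235:285],None,fx=k,fy=k,interpolation=3)
d=cv2.resize(cv2.imread('pics/q_top.png')[190:260,355:405],None,fx=k,fy=k,interpolation=3)
cv2.imwrite('pics/qc.png',np.hstack([c,d]))"
```

```text
time: 17.2
tool_pos: [497.5, -173.3, 223.5]
tool_rot: [-0.496, 0.498, 0.503, -0.503]
force: [-0.5, -0.5, -1.6]
opening: 0.119
time: 17.7
tool_pos: [517.9, -173.1, 223.5]
tool_rot: [-0.496, 0.498, 0.503, -0.503]
force: [-0.3, 0.3, -1.3]
opening: 0.121
t17.70 [ 517.9 -173.1  223.5] yaw -179.3 F [-0.25  0.34 -1.28] T [0.028 0.146 0.034] op 0.121 tilt [ 2.2e-03 -7.0e-04 -1.0e+00]
[{"tx": 0.2, "ty": 1.5, "tz": -16.1, "rx": 0.1, "ry": -0.0, "rz": -0.0}]
```

View pics/qc.png

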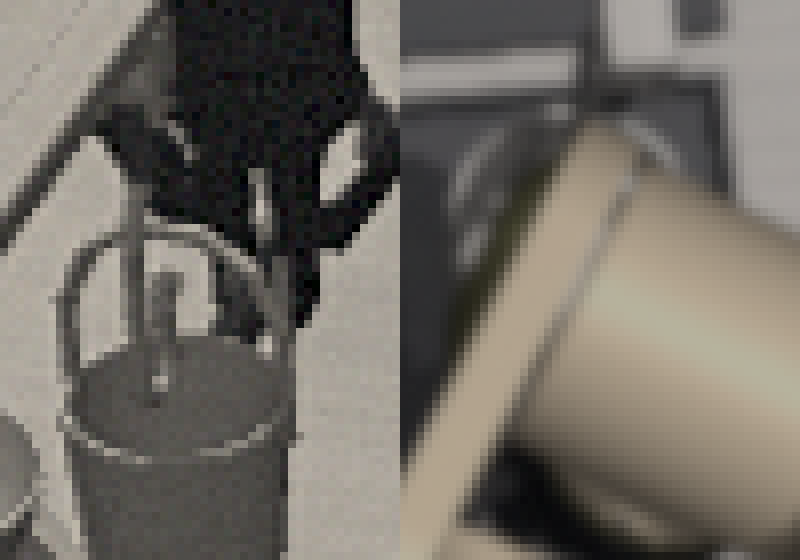

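```bash
python3 -m jog '[{"tx":-0.5,"ty":0.5,"tz":-3,"rx":0,"ry":0,"rz":0},{"tx":-1,"ty":0.5,"tz":-7,"rx":0.1,"ry":0,"rz":0},{"tx":-1.5,"ty":0.5,"tz":-11,"rx":0.1,"ry":0,"rz":0},{"tx":-2,"ty":0.5,"tz":-14,"rx":0.1,"ry":0,"rz":0},{"tx":-2,"ty":0.5,"tz":-16,"rx":0.1,"ry":0,"rz":0}]' -1 100; python3 -c "
from h import *
s=st()
for n in('scene',): cv2.imwrite('pics/r_%s.png'%n,viewer.capture(n))
k=9
c=cv2.resize(cv2.imread('pics/r_scene.png')[190:255,225:290],None,fx=k,fy=k,interpolation=3)
cv2.imwrite('pics/rc.png',c)"
```

```text
time: 18.3
tool_pos: [534.1, -175.0, 222.9]
tool_rot: [0.497, -0.497, -0.503, 0.503]
force: [0.3, -0.8, -1.1]
opening: 0.123
t18.30 [ 534.1 -175.   222.9] yaw -179.3 F [ 0.3  -0.76 -1.11] T [0.047 0.147 0.037] op 0.123 tilt [ 4.e-04 -6.e-04 -1.e+00]
```

View pics/rc.png

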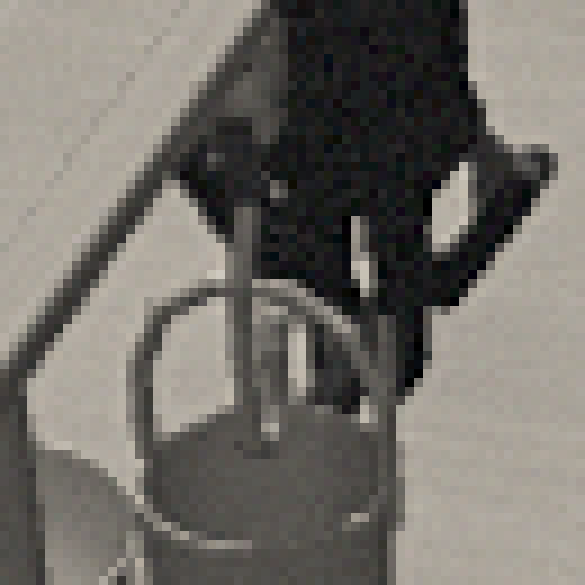

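```bash
python3 -m jog '[{"tx":0,"ty":3,"tz":0,"rx":0,"ry":0,"rz":0},{"tx":0,"ty":8,"tz":0,"rx":0,"ry":0,"rz":0},{"tx":0,"ty":14,"tz":0,"rx":0,"ry":0,"rz":0},{"tx":0,"ty":20,"tz":0,"rx":0,"ry":0,"rz":0},{"tx":0,"ty":24,"tz":0,"rx":0,"ry":0,"rz":0}]' -1 100; python3 -c "
from h import *
s=st()
F=[]
for i in range(3):
    im=viewer.capture('scene');F.append(ctrl.read_state()['force'])
cv2.imwrite('pics/s_scene.png',im);print(np.mean(F,0))
k=9
c=cv2.resize(im[190:255,225:290],None,fx=k,fy=k,interpolation=3)
cv2.imwrite('pics/sc.png',c)"
```

```text
time: 18.85
tool_pos: [534.1, -174.8, 198.1]
tool_rot: [0.497, -0.497, -0.503, 0.503]
force: [0.1, -1.1, -1.7]
opening: 0.124
t18.85 [ 534.1 -174.8  198.1] yaw -179.3 F [ 0.14 -1.06 -1.66] T [-0.015  0.121 -0.017] op 0.124 tilt [-3.e-04 -1.e-04 -1.e+00]
[ 0.41844074 -0.16871305 -2.4562437 ]
```

View pics/sc.png

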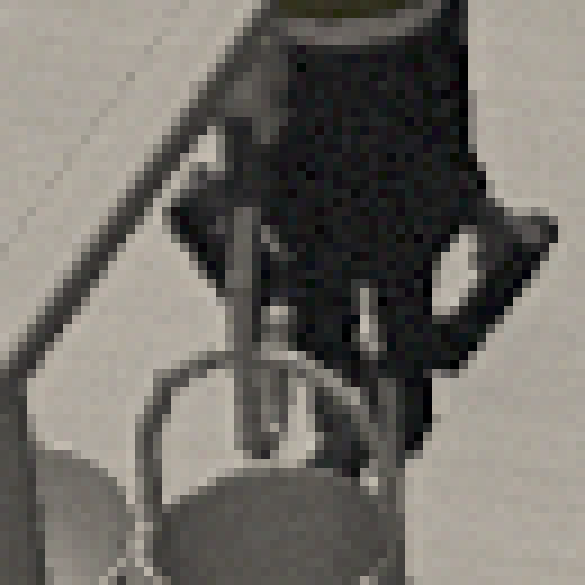

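```bash
python3 -m jog '[{"tx":0,"ty":2,"tz":0,"rx":0,"ry":0,"rz":0},{"tx":0,"ty":5,"tz":0,"rx":0,"ry":0,"rz":0},{"tx":0,"ty":8,"tz":0,"rx":0,"ry":0,"rz":0},{"tx":0,"ty":11,"tz":0,"rx":0,"ry":0,"rz":0},{"tx":0,"ty":13,"tz":0,"rx":0,"ry":0,"rz":0}]' -1 100; python3 -m jog '[{"tx":0,"ty":0.6,"tz":0,"rx":0,"ry":0,"rz":0},{"tx":0,"ty":1.2,"tz":0,"rx":0,"ry":0,"rz":0},{"tx":0,"ty":1.8,"tz":0,"rx":0,"ry":0,"rz":0},{"tx":0,"ty":2.4,"tz":0,"rx":0,"ry":0,"rz":0},{"tx":0,"ty":3,"tz":0,"rx":0,"ry":0,"rz":0}]' -1 100; python3 -m jog '[{"tx":0,"ty":0.3,"tz":0,"rx":0,"ry":0,"rz":0},{"tx":0,"ty":0.6,"tz":0,"rx":0,"ry":0,"rz":0},{"tx":0,"ty":0.9,"tz":0,"rx":0,"ry":0,"rz":0},{"tx":0,"ty":1.2,"tz":0,"rx":0,"ry":0,"rz":0},{"tx":0,"ty":1.5,"tz":0,"rx":0,"ry":0,"rz":0}]' -1 100; python3 -c "
from h import *
s=st()"
```

```text
time: 19.5
tool_pos: [534.1, -174.9, 185.3]
tool_rot: [0.497, -0.497, -0.503, 0.503]
force: [0.0, -0.3, -1.3]
opening: 0.124
time: 20.0
tool_pos: [534.1, -174.9, 182.3]
tool_rot: [0.497, -0.497, -0.503, 0.503]
force: [-0.3, -0.1, -2.4]
opening: 0.122
time: 20.5
tool_pos: [534.2, -174.9, 180.8]
tool_rot: [0.497, -0.497, -0.503, 0.503]
force: [0.0, -0.0, -1.4]
opening: 0.126
t20.50 [ 534.2 -174.9  180.8] yaw -179.3 F [ 0.   -0.03 -1.42] T [-0.054  0.137 -0.055] op 0.126 tilt [-1.e-04 -3.e-04 -1.e+00]
```

```bash
python3 -m jog '[{"tx":0,"ty":0.2,"tz":0,"rx":0,"ry":0,"rz":0},{"tx":0,"ty":0.4,"tz":0,"rx":0,"ry":0,"rz":0},{"tx":0,"ty":0.6,"tz":0,"rx":0,"ry":0,"rz":0},{"tx":0,"ty":0.8,"tz":0,"rx":0,"ry":0,"rz":0},{"tx":0,"ty":1,"tz":0,"rx":0,"ry":0,"rz":0}]' -1 100; python3 -c "
from h import *
s=st()"
```

```text
time: 21.0
tool_pos: [534.2, -174.9, 179.8]
tool_rot: [0.497, -0.497, -0.503, 0.503]
force: [0.5, 0.2, -1.5]
opening: 0.119
t21.00 [ 534.2 -174.9  179.8] yaw -179.3 F [ 0.53  0.2  -1.48] T [-0.025  0.157 -0.004] op 0.119 tilt [-1.e-04 -3.e-04 -1.e+00]
```

```bash
python3 -m jog '[{"tx":0,"ty":0.2,"tz":0,"rx":0,"ry":0,"rz":0},{"tx":0,"ty":0.4,"tz":0,"rx":0,"ry":0,"rz":0},{"tx":0,"ty":0.6,"tz":0,"rx":0,"ry":0,"rz":0},{"tx":0,"ty":0.8,"tz":0,"rx":0,"ry":0,"rz":0}]' -1 100; python3 -c "
from h import *
s=st()"
```

```text
time: 21.4
tool_pos: [534.2, -174.9, 178.9]
tool_rot: [0.497, -0.497, -0.503, 0.503]
force: [-0.2, -0.2, -2.1]
opening: 0.123
t21.40 [ 534.2 -174.9  178.9] yaw -179.3 F [-0.18 -0.16 -2.14] T [0.011 0.101 0.009] op 0.123 tilt [-1.e-04 -2.e-04 -1.e+00]
```

```bash
python3 -m jog '[{"tx":0,"ty":0.3,"tz":0,"rx":0,"ry":0,"rz":0},{"tx":0,"ty":0.6,"tz":0,"rx":0,"ry":0,"rz":0},{"tx":0,"ty":0.9,"tz":0,"rx":0,"ry":0,"rz":0}]' -1 100 | grep -E "pos|force"
```

```text
tool_pos: [534.2, -174.9, 178.0]
force: [-0.6, -0.5, -2.0]
```

```bash
python3 -m jog '[{"tx":0,"ty":0.3,"tz":0,"rx":0,"ry":0,"rz":0},{"tx":0,"ty":0.6,"tz":0,"rx":0,"ry":0,"rz":0},{"tx":0,"ty":0.9,"tz":0,"rx":0,"ry":0,"rz":0}]' -1 100 | grep -E "pos|force"
```

```text
tool_pos: [534.2, -174.9, 177.0]
force: [0.4, 0.2, -1.6]
```

```bash
python3 -m jog '[{"tx":0,"ty":0.3,"tz":0,"rx":0,"ry":0,"rz":0},{"tx":0,"ty":0.6,"tz":0,"rx":0,"ry":0,"rz":0},{"tx":0,"ty":0.9,"tz":0,"rx":0,"ry":0,"rz":0}]' -1 100 | grep -E "pos|force"
```

```text
tool_pos: [534.2, -174.9, 176.1]
force: [-0.1, 0.7, -1.2]
```

```bash
python3 -m jog '[{"tx":0,"ty":0.3,"tz":0,"rx":0,"ry":0,"rz":0},{"tx":0,"ty":0.6,"tz":0,"rx":0,"ry":0,"rz":0}]' -1 100 | grep -E "pos|force"
```

```text
tool_pos: [534.3, -174.9, 175.7]
force: [0.7, 0.2, -0.5]
```

```bash
python3 -c "
from h import *
F=[]
for i in range(3):
    im=viewer.capture('scene');F.append(ctrl.read_state()['force'])
print(np.mean(F,0));st()
cv2.imwrite('pics/tc.png',cv2.resize(im[190:260,225:290],None,fx=8,fy=8,interpolation=3))"
```

```text
[-0.36655335  0.08002419 -0.58754281]
t22.65 [ 534.3 -174.9  175.7] yaw -179.3 F [ 0.47  0.49 -0.38] T [ 0.014 -0.027  0.023] op 0.125 tilt [ 2.e-04 -4.e-04 -1.e+00]
```

```bash
python3 -m jog '[{"tx":0,"ty":0.2,"tz":0,"rx":0,"ry":0,"rz":0},{"tx":0,"ty":0.4,"tz":0,"rx":0,"ry":0,"rz":0}]' -1 100 | grep -E "pos|force"
```

```text
tool_pos: [534.4, -175.0, 175.5]
force: [0.6, -0.7, 0.1]
```

View pics/tc.png

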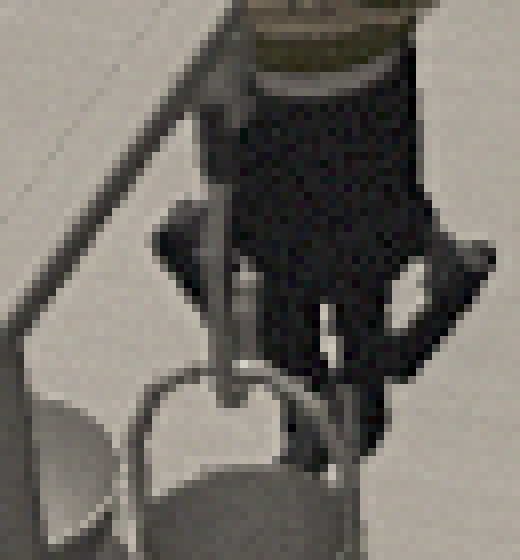

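```bash
python3 -m jog '[{"tx":0,"ty":0.2,"tz":0,"rx":0,"ry":0,"rz":0},{"tx":0,"ty":0.4,"tz":0,"rx":0,"ry":0,"rz":0}]' -1 100 | grep -E "pos|force"; python3 -c "
from h import *
st()"
```

```text
tool_pos: [534.5, -175.1, 175.2]
force: [-0.3, 0.3, 1.1]
t23.05 [ 534.5 -175.1  175.2] yaw -179.3 F [-0.31  0.26  1.1 ] T [ 0.049 -0.166 -0.042] op 0.126 tilt [ 1.3e-03 -9.0e-04 -1.0e+00]
```

```bash
python3 -m jog '[{"tx":0,"ty":0.2,"tz":0,"rx":0,"ry":0,"rz":0},{"tx":0,"ty":0.5,"tz":0,"rx":0,"ry":0,"rz":0}]' -1 100 | grep -E "pos|force"; python3 -c "
from h import *
st()"
```

```text
tool_pos: [534.7, -175.1, 174.9]
force: [-1.0, -0.1, 2.9]
t23.25 [ 534.7 -175.1  174.9] yaw -179.3 F [-0.98 -0.12  2.85] T [ 0.033 -0.221  0.046] op 0.121 tilt [ 0.002  -0.0012 -1.    ]
```

```bash
python3 -m jog '[{"tx":0,"ty":0.2,"tz":0,"rx":0,"ry":0,"rz":0},{"tx":0,"ty":0.45,"tz":0,"rx":0,"ry":0,"rz":0}]' -1 100 | grep -E "pos|force"; python3 -c "
from h import *
F=[];T=[]
for i in range(6):
    im=viewer.capture('scene');s=ctrl.read_state();F.append(s['force']);T.append(s['wrist_torque'])
print(np.array(F)[:,2].round(2),np.mean(F,0),np.mean(T,0));st()"
```

```text
tool_pos: [534.8, -175.2, 174.7]
force: [0.2, 0.5, 2.5]
[2.93 2.34 3.12 4.01 2.69 3.55] [ 0.04777511 -0.13492781  3.1090476 ] [ 0.03704578 -0.30709833  0.02496458]
t23.75 [ 534.8 -175.2  174.6] yaw -179.3 F [-0.   -0.13  3.55] T [ 0.052 -0.315  0.036] op 0.120 tilt [ 0.0023 -0.0013 -1.    ]
```

```bash
python3 -m jog '[{"tx":0,"ty":0.35,"tz":0,"rx":0,"ry":0,"rz":0},{"tx":0,"ty":0.4,"tz":0,"rx":0,"ry":0,"rz":0}]' -1 100 | grep -E "pos|force"; python3 -c "
from h import *
F=[];T=[]
for i in range(24):
    im=viewer.capture('scene');s=ctrl.read_state();F.append(s['force']);T.append(s['wrist_torque'])
F=np.array(F);print(F[:,2].round(1),F[:12].mean(0),F[12:].mean(0),np.mean(T,0));st()
cv2.imwrite('pics/uc.png',cv2.resize(im[190:260,225:290],None,fx=8,fy=8,interpolation=3))
cv2.imwrite('pics/u_w.png',viewer.capture('wrist'))"
```

```text
tool_pos: [534.9, -175.2, 174.4]
force: [0.4, -0.4, 5.0]
[4.6 4.5 4.9 4.8 4.7 4.1 4.9 4.6 5.5 6.2 5.  5.4 4.9 5.1 4.7 5.4 4.6 5.5
 4.8 4.5 5.4 4.9 5.8 5. ] [-0.07224643  0.10402435  4.92325201] [0.00511994 0.54637389 5.05834324] [ 0.03511598 -0.44749372  0.0364684 ]
t25.15 [ 534.8 -175.2  174.3] yaw -179.3 F [0.87 0.98 5.03] T [ 0.042 -0.424  0.029] op 0.119 tilt [ 0.0025 -0.0014 -1.    ]
```

View pics/uc.png

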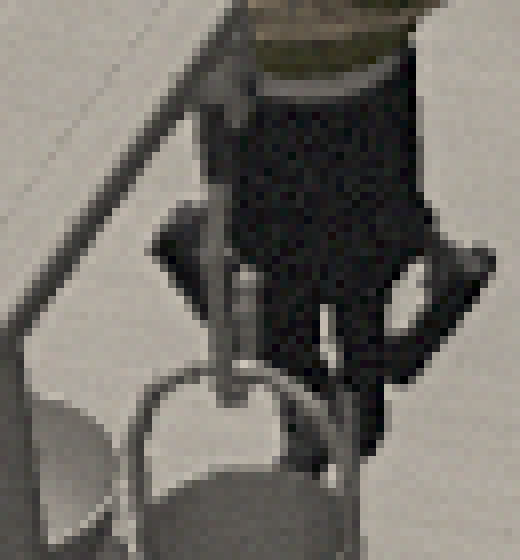

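View pics/u_w.png

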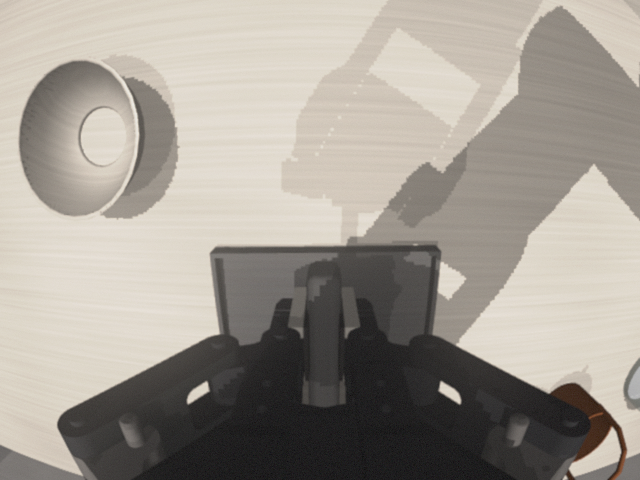

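```bash
python3 -m jog '[{"tx":0,"ty":-0.15,"tz":0,"rx":0,"ry":0,"rz":0},{"tx":0,"ty":-0.3,"tz":0,"rx":0,"ry":0,"rz":0}]' -1 100 | grep -E "pos|force"; python3 -c "
from h import *
F=[];T=[]
for i in range(6):
    im=viewer.capture('scene');s=ctrl.read_state();F.append(s['force']);T.append(s['wrist_torque'])
F=np.array(F);print(F[:,2].round(1),F.mean(0),np.mean(T,0));st()"
```

```text
tool_pos: [534.8, -175.2, 174.5]
force: [0.0, -0.5, 4.8]
[4.5 4.2 3.7 3.3 4.4 4.3] [0.02456005 0.04416429 4.05600646] [ 0.00041929 -0.35377922  0.02808471]
t25.70 [ 534.8 -175.1  174.5] yaw -179.3 F [-0.75 -0.43  4.31] T [-0.01  -0.384  0.027] op 0.124 tilt [ 0.0024 -0.0014 -1.    ]
```

```bash
python3 -m jog '[{"tx":0,"ty":-0.1,"tz":0,"rx":0,"ry":0,"rz":0},{"tx":0,"ty":-0.1,"tz":0,"rx":0,"ry":0,"rz":0}]' -1 100 | grep -E "pos|force"; python3 -c "
from h import *
F=[];T=[]
for i in range(24):
    im=viewer.capture('scene');s=ctrl.read_state();F.append(s['force']);T.append(s['wrist_torque'])
F=np.array(F);print(F[:,2].round(1),F.mean(0),np.mean(T,0));st()"
```

```text
tool_pos: [534.7, -175.2, 174.6]
force: [0.1, 0.2, 4.5]
[3.3 4.5 3.9 3.3 3.4 4.4 3.5 3.4 3.7 2.5 3.4 3.6 3.9 3.5 4.9 3.8 4.1 4.
 4.3 3.1 3.2 5.2 3.8 3.5] [0.17261062 0.07523565 3.76510409] [ 0.01951285 -0.32920562  0.02979782]
t27.10 [ 534.8 -175.2  174.6] yaw -179.3 F [0.75 0.17 3.52] T [-0.033 -0.337  0.063] op 0.120 tilt [ 0.0023 -0.0013 -1.    ]
```

```bash
python3 -m jog '[{"tx":0,"ty":-0.3,"tz":0,"rx":0,"ry":0,"rz":0},{"tx":0,"ty":-0.5,"tz":0,"rx":0,"ry":0,"rz":0},{"tx":0,"ty":-0.7,"tz":0,"rx":0,"ry":0,"rz":0},{"tx":0,"ty":-0.7,"tz":0,"rx":0,"ry":0,"rz":0}]' -1 100 | grep -E "pos|force"; python3 -c "
from h import *
F=[];T=[]
for i in range(5):
    im=viewer.capture('scene');s=ctrl.read_state();F.append(s['force']);T.append(s['wrist_torque'])
F=np.array(F);print(F[:,2].round(1),F.mean(0),np.mean(T,0));st()"
```

```text
tool_pos: [534.6, -175.1, 175.1]
force: [0.5, 0.7, 0.7]
[1.6 0.2 1.  0.7 0.8] [-0.25818131  0.46183615  0.87282814] [ 0.02540038 -0.11029887  0.01337238]
t27.75 [ 534.7 -175.1  175.2] yaw -179.3 F [ 0.22 -0.21  0.81] T [-0.039 -0.066 -0.006] op 0.119 tilt [ 0.002  -0.0012 -1.    ]
```

```bash
python3 -m jog '[{"tx":0,"ty":-0.1,"tz":0,"rx":0,"ry":0,"rz":0},{"tx":0,"ty":-0.2,"tz":0,"rx":0,"ry":0,"rz":0},{"tx":0,"ty":-0.2,"tz":0,"rx":0,"ry":0,"rz":0}]' -1 20 | grep -E "pos|force"; python3 -c "
from h import *
F=[];T=[]
for i in range(4):
    im=viewer.capture('scene');s=ctrl.read_state();F.append(s['force']);T.append(s['wrist_torque'])
F=np.array(F);print(F[:,2].round(1),F.mean(0),np.mean(T,0));st()"
python3 -m jog '[{"tx":0,"ty":0,"tz":0,"rx":0,"ry":0,"rz":0},{"tx":0,"ty":0,"tz":0,"rx":0,"ry":0,"rz":0},{"tx":0,"ty":0,"tz":0,"rx":0,"ry":0,"rz":0},{"tx":0,"ty":0,"tz":0,"rx":0,"ry":0,"rz":0}]' -0.4 20; python3 -c "
from h import *
cv2.imwrite('pics/v_w.png',viewer.capture('wrist'));im=viewer.capture('scene')
cv2.imwrite('pics/vc.png',cv2.resize(im[190:260,225:290],None,fx=8,fy=8,interpolation=3));st()"
```

```text
tool_pos: [534.6, -175.1, 175.3]
force: [0.4, 0.5, 0.7]
[1.4 0.4 0.7 0.9] [-0.21324158  0.54668673  0.85042404] [-0.00412836 -0.06170555  0.00847735]
t28.25 [ 534.6 -175.1  175.3] yaw -179.3 F [0.03 0.37 0.91] T [-0.021 -0.083  0.036] op 0.122 tilt [ 0.0018 -0.0011 -1.    ]
time: 28.65
tool_pos: [534.6, -175.1, 175.3]
tool_rot: [-0.496, 0.498, 0.503, -0.503]
force: [1.2, -0.0, 0.2]
opening: 0.302
t28.75 [ 534.6 -175.1  175.3] yaw -179.3 F [ 0.44 -0.06 -0.58] T [ 0.03  -0.009 -0.013] op 0.300 tilt [ 0.0018 -0.0011 -1.    ]
```

View pics/vc.png

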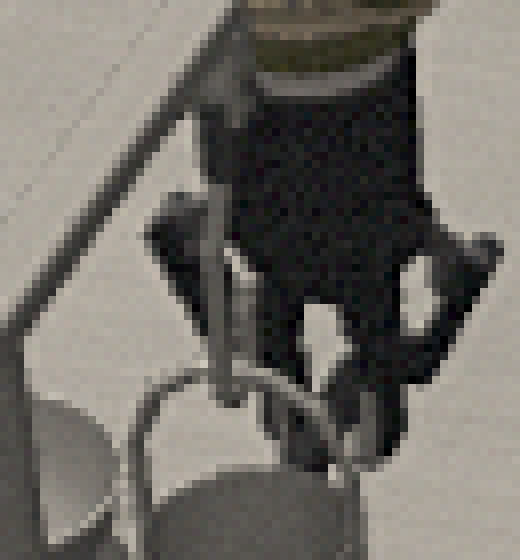

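View pics/v_w.png

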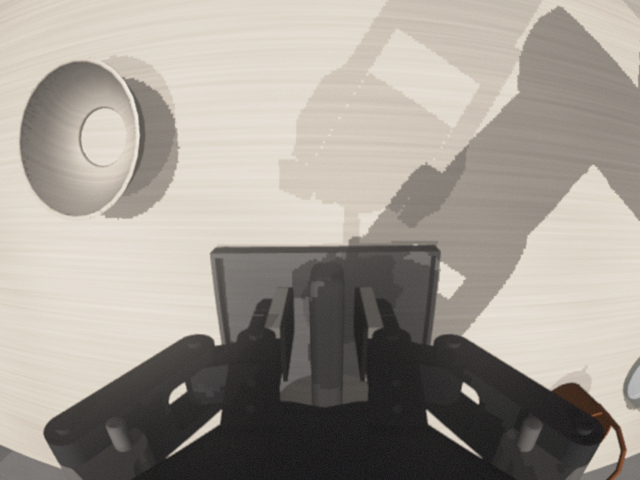

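```bash
python3 -m jog '[{"tx":0.5,"ty":0,"tz":0,"rx":0,"ry":0,"rz":0},{"tx":1,"ty":0,"tz":5,"rx":0,"ry":0,"rz":0},{"tx":1,"ty":0,"tz":18,"rx":0,"ry":0,"rz":0},{"tx":1,"ty":0,"tz":38,"rx":0,"ry":0,"rz":0},{"tx":1,"ty":0,"tz":60,"rx":0,"ry":0,"rz":0}]' 0 20 | grep -E "pos|force"; python3 -m jog '[{"tx":0,"ty":0,"tz":25,"rx":0,"ry":0,"rz":0},{"tx":0,"ty":0,"tz":50,"rx":0,"ry":0,"rz":0},{"tx":0,"ty":0,"tz":75,"rx":0,"ry":0,"rz":0},{"tx":0,"ty":0,"tz":90,"rx":0,"ry":0,"rz":0},{"tx":0,"ty":0,"tz":95,"rx":0,"ry":0,"rz":0}]' 0 20 | grep -E "pos|force";  python3 -c "
from h import *
P=[]
for i in range(12):
    im=viewer.capture('scene');
    if i%2==0:P.append(im[190:260,225:285])
z=lambda L:cv2.resize(np.hstack(L),None,fx=4,fy=4,interpolation=3)
cv2.imwrite('pics/x.png',np.vstack([z(P[:3]),z(P[3:])]));st()
D=[cv2.absdiff(P[0],p).mean() for p in P];print(D)
cv2.imwrite('pics/x_top.png',viewer.capture('top'))"
```

```text
tool_pos: [473.8, -174.7, 175.1]
force: [1.2, -0.5, -0.2]
tool_pos: [377.5, -175.6, 175.1]
force: [-0.7, 0.4, 0.5]
t30.35 [ 378.9 -175.8  174.8] yaw -179.3 F [-0.45  0.56  0.1 ] T [ 0.028  0.019 -0.027] op 0.497 tilt [ 0.0016 -0.001  -1.    ]
[np.float64(0.0), np.float64(3.699365079365079), np.float64(4.116904761904762), np.float64(4.490396825396825), np.float64(4.888888888888889), np.float64(5.026587301587302)]
```

View pics/x.png

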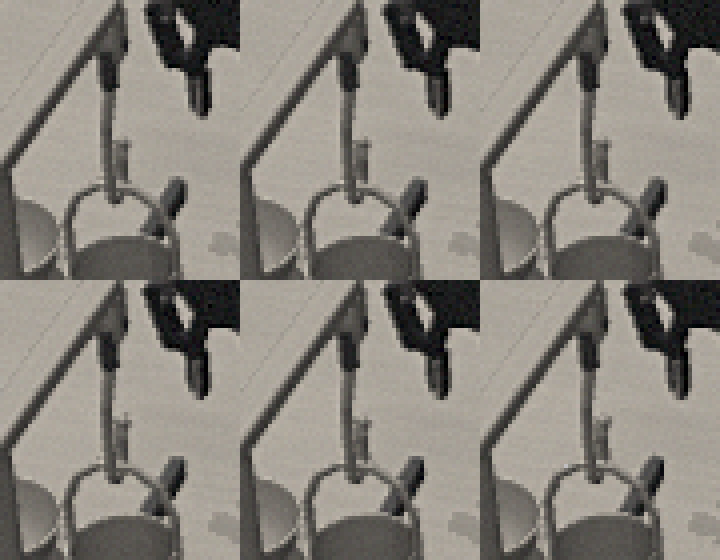

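View pics/x_top.png

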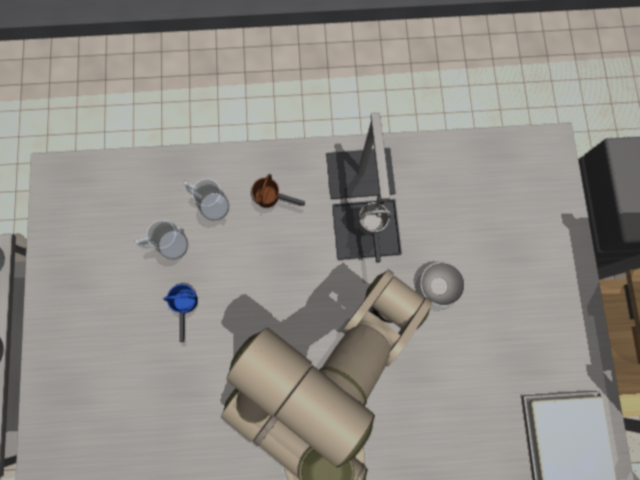

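```bash
cat > still.py <<'E'
from h import *
L=[]
for i in range(16):
    im=viewer.capture('scene');L.append(cv2.cvtColor(im,6).astype(np.float32))
w=cv2.createHanningWindow((36,44),cv2.CV_32F)
f=lambda I:I[226:270,236:272]
print([tuple(np.round(cv2.phaseCorrelate(f(L[0]),f(I),w)[0],2)) for I in L])
cv2.imwrite('pics/y.png',cv2.resize(L[-1][190:290,220:300],None,fx=6,fy=6,interpolation=3));st()
E
python3 -m jog '[{"tx":0,"ty":0,"tz":0,"rx":0,"ry":0,"rz":0},{"tx":0,"ty":0,"tz":0,"rx":0,"ry":0,"rz":0},{"tx":0,"ty":0,"tz":0,"rx":0,"ry":0,"rz":0},{"tx":0,"ty":0,"tz":0,"rx":0,"ry":0,"rz":0},{"tx":0,"ty":0,"tz":0,"rx":0,"ry":0,"rz":0}]' 0 20 | grep time; python3 still.py
```

```text
time: 30.9
[(np.float64(0.0), np.float64(0.5)), (np.float64(0.01), np.float64(0.4)), (np.float64(0.05), np.float64(0.35)), (np.float64(0.07), np.float64(0.42)), (np.float64(0.03), np.float64(0.45)), (np.float64(0.16), np.float64(0.43)), (np.float64(0.1), np.float64(0.39)), (np.float64(0.08), np.float64(0.41)), (np.float64(0.09), np.float64(0.27)), (np.float64(0.06), np.float64(0.4)), (np.float64(0.02), np.float64(0.36)), (np.float64(-0.04), np.float64(0.56)), (np.float64(-0.0), np.float64(0.59)), (np.float64(-0.08), np.float64(0.51)), (np.float64(-0.08), np.float64(0.54)), (np.float64(-0.09), np.float64(0.59))]
t31.70 [ 378.9 -175.9  174.9] yaw -179.3 F [-0.49  0.38  0.29] T [-0.002 -0.005 -0.04 ] op 0.497 tilt [ 0.0017 -0.0011 -1.    ][ WARN:0@28.554] global loadsave.cpp:1063 imwrite_ Unsupported depth image for selected encoder is fallbacked to CV_8U.
```

View pics/y.png

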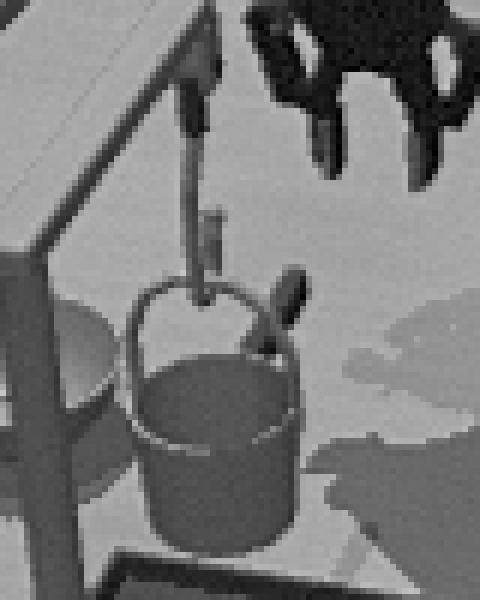

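```bash
for i in 1 2 3 4 5 6 7 8 9 10 11 12 13 14 15 16; do python3 -m jog '[{"tx":0,"ty":0,"tz":0,"rx":0,"ry":0,"rz":0},{"tx":0,"ty":0,"tz":0,"rx":0,"ry":0,"rz":0},{"tx":0,"ty":0,"tz":0,"rx":0,"ry":0,"rz":0},{"tx":0,"ty":0,"tz":0,"rx":0,"ry":0,"rz":0},{"tx":0,"ty":0,"tz":0,"rx":0,"ry":0,"rz":0}]' 0 20 >/dev/null; done; python3 still.py 2>/dev/null
```

```text
[(np.float64(0.0), np.float64(0.5)), (np.float64(-0.0), np.float64(0.45)), (np.float64(-0.01), np.float64(0.52)), (np.float64(0.08), np.float64(0.53)), (np.float64(0.12), np.float64(0.42)), (np.float64(0.17), np.float64(0.4)), (np.float64(0.16), np.float64(0.36)), (np.float64(0.29), np.float64(0.22)), (np.float64(0.21), np.float64(0.35)), (np.float64(0.17), np.float64(0.33)), (np.float64(0.2), np.float64(0.34)), (np.float64(0.18), np.float64(0.35)), (np.float64(0.2), np.float64(0.37)), (np.float64(0.2), np.float64(0.36)), (np.float64(0.14), np.float64(0.4)), (np.float64(0.02), np.float64(0.47))]
t40.50 [ 378.9 -175.9  174.9] yaw -179.3 F [ 0.07  0.6  -0.7 ] T [ 0.01   0.024 -0.021] op 0.504 tilt [ 0.0017 -0.0011 -1.    ]
```

```bash
python3 -c "
from workcell import job
print(job.job_done())"
```

```text
the job is handed in; nothing more can be done
None
```

I picked up the steel dipper by its handle and steadied the hook with the outside of the cup. I then hung the dipper by its hoop, pulled it down to check that it had caught, let go and backed away. The job was handed in at about 40.5 s of the 72 s allowed; no verdict was reported.

- **Steadying the hook:** I timed the touch to the far end of the swing and then eased the hook back to plumb. It was still in every later picture. The wrist read −4.5 N in the one reading at the catch. I have no reading between 7.8 and 8.2 s, so the true contact peak was not recorded.
- **Seat and pull test:** I felt the seat at about 255 mm, roughly 5 mm above nominal. The first hold came out stronger than intended: about 5.0 N by hand for 1.2 s, so I backed it off to 3.8 N for 1.4 s. With the dipper's weight added, the mean load on the hook was about 5.6 N in the final hold and 6.8 N in the first. The highest single noisy reading, 6.2 N in the first hold, would put the hook at about 8 N for an instant.
- **At hand-in:** The dipper hung upright on the hook, with the gripper about 155 mm back from the grip point, open and reading no force. The jugs and bowl looked in the same places in the last top picture, but I did not measure them.
- **Not fully still:** A sway of about 0.1 pixel remained, which I estimate at up to 1 mm. It had not decayed noticeably after nine seconds of waiting.

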